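# Pack a jeweller's two-layer tool case

## Task

Pack the open wooden tool case: put the two steel blocks fully down into the matching cavities at the bottom, then fit the divider tray over them with one edge under the case's fixed lip and the other pressed down past the spring catch until it lies flat, and last lay the ring clamp flat between the corner brackets on top of the tray. Leave the brush, the jar and the bur stand alone.

Things in the scene. Friction and masses are not known exactly. Their poses are not given: they have to be found in the camera images.
- case: Open dark wooden case, fixed to the bench. Outside 156 (x) x 206 (y) x 56 high, walls 8 thick, inside 140 x 190. Origin: centre of its underside on the bench; z up, x away from its near, lipped wall. Floor 6 thick, on it a cork insert to 14 above the bench with two cavities 8 deep. In each inside corner a post 12 x 12, top 36 above the bench: the divider tray rests on the four posts.
- lip (a point): Middle of the free lower edge of the fixed lip on the near wall (-x side). The lip runs the whole inside width, reaches 10 inwards from the wall, underside 49 and top 56 above the bench. A flat tray does not pass it: tilt it about 20 degrees, lipped edge low, push that edge under the lip to the near wall (3.5 play in all), then swing the far edge down. Axes as the case.
- catch_tip (a point): Innermost point of the spring catch in the middle of the far wall (+x side): a free-turning steel roller 14 in diameter, 16 wide, axis along y, centre 47 above the bench, standing 6.5 out of the wall. It springs back into the wall (5 N preload, 0.8 N per mm more). The tray's far edge stays up on it until pressed past (about 15 N at the grip bar), then snaps down onto the posts. Axes as the case.
- square_seat (a point): Middle of the square cavity (42 x 42, sides along the case's x and y) in the case's bottom, on the +y side of the case (40 from its middle), 13 above the cavity floor: where the centre of the seated square block belongs. Axes as the case.
- round_seat (a point): Middle of the round cavity (50 in diameter) in the case's bottom, on the -y side of the case (40 from its middle), 13 above the cavity floor: where the centre of the seated round block belongs. Axes as the case.
- divider_seat (a point): Point in the case, 57 above the bench over the case's middle, where the centre of the divider's grip bar belongs when the tray lies home on the posts. Axes as the case.
- divider_grip (a point): Centre of the grip bar of the divider tray. The tray is a loose plywood plate 136.5 (x) x 184 (y) x 6 thick, about 350 g, lying flat on the bench; in its middle stands the wooden grip bar 12 (x) x 40 (y) x 30 high, so this point lies 15 above the plate's top and 21 above its underside. z up, x across the bar. Either long edge may go under the lip.
- trough (a point): Where the ring clamp's centre belongs on the divider tray: 52 from the grip bar's middle towards the tray's +y, 10 above the plate's top. Four corner brackets, 6 high, enclose 100 (tray x) x 30 (tray y), open along the middle of the long sides. Moves with the tray; axes as the tray.
- dome_block_center (a point): Centre of the loose square steel doming block, 36 x 36 x 26 high, about 220 g, round dimples in its top; x and y along its sides, z up.
- bench_block_center (a point): Centre of the loose round steel bench block, 44 in diameter x 26 high, about 280 g; z up.
- ring_clamp_center (a point): Centre of the loose wooden ring clamp with a brass band round its middle, 92 (x) x 22 (y) x 20 high, about 60 g, lying on the bench; x along its length, z up. Either end may point either way.
- brush: Bystander: bench brush lying on its back, bristles up, 170 (y) x 50 (x) x 32 high; origin at the centre of its underside.
- jar: Bystander: small glass jar with steel cap, 48 in diameter, 50 high; origin at the centre of its underside.
- bur_stand: Bystander: dark wooden block 50 x 50 x 26 high with nine thin steel burs standing in it (43 high in all); origin at the centre of its underside.
Things that resemble listed ones, but are neither listed nor needed, are in the scene too. Leave any purple look-alike of the part that bears bench_block_center alone. Of the things that look like the part that bears divider_grip, the smaller one is meant.

How it is judged:
By the outcome, as a careful person would: the job done as asked, in the order asked, and still so for the second after the job is handed in, with the robot touching nothing.
It also fails if it takes over 72 s, if anything falls off the work surface, if the arm or the gripper's body presses on something with over 40 N, if the wrist force passes 120 N, or if a joint passes its speed limit or range.

## Robot

A 6-joint arm with a two-finger parallel gripper is mounted at the origin on the work surface. World frame = base frame: x ahead of the robot, y to its left, z up, the work surface at z = 0. Lengths are in m, angles in degrees, forces in N, time in s.
With the tool pointing down it reaches from about 0.375 to 0.9 m from the base axis. Payload 3.1 kg.
Tool frame: the origin (TCP) lies between the finger pads; the fingertips stand 11 mm ahead of it and the grasp point (between the pads) lies 8 mm behind it; z points along the fingers, y is the direction in which the jaws open and shut (so a half turn about z gives the same grasp; the last joint's range is limited). The gripper opens to 87 mm and grips with 3 to 60 N. Pads are 19 mm wide; open, the fingers measure 117 mm over their backs; the gripper's body (75 mm by 190 mm) begins 51 mm behind the grasp point.
Start: joints at [-77.378, 30.224, 82.088, -0, 67.689, -10.227], TCP at [0.243, -0.576, 0.234] pointing down, gripper open.
Joint ranges: [-176.69, 176.69], [-43.24, 126.21], [12.49, 139.97], [-82, 262], [0, 151.66], [-163.58, 163.58]. Speed limits (degrees/s): [159.86, 159.86, 180, 180, 180, 180].

## Interface

Orientations are given as a 3x3 rotation matrix whose columns are the frame's x, y, z axes.
In Python, from rig import bot, vision gives the robot as it stands. The module is installed in compiled form; this text tells all that it offers.
- The arm moves only by the tool jog_arm, never from a script. Its argument "rows" is a list of rows, each an object with "dp": the shift along the tool's x, y, z in mm, a list of three; "turn": the turn, a rotation vector about the tool's x, y, z in degrees, a list of three; "grip": the opening, from 0 (shut) to 1 (fully open). A call has 1 to 10 rows; each row is the pose to reach, as a shift and turn from the pose commanded when the call began, along the tool's axes at that moment; what a row does not reach only later rows make up. A row lasts 1/10 s, in which the tool goes at most 50 mm and 8.59 degrees, less where a joint would pass 70% of its speed; a pose out of reach is approached as far as the arm can. A call with a gripper value outside its range is refused whole. The fingers move at their own pace and stop on an object; the grip force is fixed at half the most. Time passes only in rows, so rows that repeat a pose let the fingers close. It gives the time, the measured TCP pose, the force and the opening at its end, in the units of the state.
- bot.read_state(): the state, without advancing time (a new reading comes with each control period).
- vision.capture(name): name is "scene" or "top"; returns (picture, depth): 480x640x3 uint8, red, green, blue; 480x640 float32, m along the optical axis (not along the pixel's ray), 0 where there is no reading.
- vision.camera_info(name): a dict with "vertical_fov" (degrees; the focal length in pixels is half the picture's height over the tangent of half this angle, whatever the lens; pixels are square), "cx", "cy" (the principal point, pixels), "k1" (the pictures are not rectified: a ray, as slopes to the right and down, at radius r is drawn at 1 + k1 r^2 times it, then the intrinsics apply), "position" and "rotation" of the camera in the world. Camera axes: x right, y down, z forward; pixel columns grow to the right and rows downward; lengths in m; the calibration is good to about 2 mm. A picture is of the moment at which its call begins. camera_info takes no time and is no camera call.
- bot.hand_in(): hands the job in, once; it reports no verdict.
The state is a dict: "time_s": time; "joint_positions": joint angles; "qvel": joint speeds; "tau": joint torques, N m; "position": TCP position; "tcp_rot": TCP orientation; "force": force on the tool from outside, world axes, zero at the start; "moment": the same for the moment, N m; "opening": opening from 0.0 (shut) to 1.0 (fully open).
Only numpy, scipy, OpenCV 4.12 (cv2) and the standard library are available. Lean on these libraries where they do the work, as an engineer would, in place of code of your own. Each camera call takes 0.05 s, during which the arm holds its last target.

## Working session

There is one attempt and no reset: what is moved stays moved. The work goes in short steps, Python scripts to look and compute and a tool call to move; the robot and the scene stay as the last step left them, time stands still between calls to the robot, and variables do not carry over. Pictures are saved under pics/ and viewed, and the job is handed in when it is done.

Besides the shell and the picture viewer there is one more tool, called in YAML: its name, and indented under it one key for each argument. jog_arm: Moves the arm, as the interface text tells. Its arguments: {"type":"object","properties":{"rows":{"type":"array"}},"required":["rows"]}

```bash
mkdir -p pics
cat > h.py <<'E'
import numpy as np, cv2
from rig import bot, vision
def K(n):
    c=vision.camera_info(n); f=240/np.tan(np.radians(c['vertical_fov']/2)); return c,f
def ray(n,u,v):
    c,f=K(n); x=(u-c['cx'])/f; y=(v-c['cy'])/f
    rd=np.hypot(x,y); r=rd
    for _ in range(30): r=rd/(1+c['k1']*r*r)
    s=r/rd if rd>0 else 1
    d=np.array([x*s,y*s,1.]); return np.array(c['position']),np.array(c['rotation'])@d
def onz(n,u,v,z):
    p,d=ray(n,u,v); return p+d*(z-p[2])/d[2]
def proj(n,P):
    c,f=K(n); q=np.array(c['rotation']).T@(np.array(P)-np.array(c['position']))
    x,y=q[0]/q[2],q[1]/q[2]; s=1+c['k1']*(x*x+y*y); return c['cx']+f*x*s,c['cy']+f*y*s
def atd(n,u,v,dep):
    p,d=ray(n,u,v); return p+d*dep
def cap(n,tag):
    im,d=vision.capture(n); cv2.imwrite(f'pics/{tag}.png',im[:,:,::-1]); np.save(f'pics/{tag}.npy',d); return im,d
E
python3 - <<'E'
from h import *
for n in('scene','top'):
    print(vision.camera_info(n)); im,d=cap(n,n+'0')
s=bot.read_state(); print(s['position'],s['tcp_rot'],s['force'],s['time_s'],s['opening'])
E
```

```text
{'vertical_fov': 46.998008296631966, 'cx': 319.63406235971104, 'cy': 240.90034704294624, 'k1': 0.05911853893984141, 'position': array([1.1058863 , 0.75019755, 1.06936146]), 'rotation': array([[-0.77516036,  0.45935006, -0.43373256],
       [ 0.63175967,  0.56091585, -0.53502629],
       [-0.00247689, -0.68874591, -0.72499858]])}
{'vertical_fov': 42.19641452744613, 'cx': 326.38462935518044, 'cy': 243.57372027960113, 'k1': -0.09373264077239321, 'position': array([0.2596855 , 0.01422426, 1.45407548]), 'rotation': array([[-0.00661615, -0.98472326,  0.17400095],
       [-0.99975986,  0.0028785 , -0.02172422],
       [ 0.02089149, -0.17410289, -0.98450583]])}
[ 0.24259285 -0.57530004  0.23266467] [[ 9.21522067e-01  3.88325774e-01 -4.16807048e-04]
 [ 3.88325830e-01 -9.21520139e-01  1.91917891e-03]
 [ 3.61170546e-04 -1.93042266e-03 -9.99998072e-01]] [ 0.49218806 -0.13551027 -0.23525991] 0.1 0.9991723020461734
```

View pics/scene0.png

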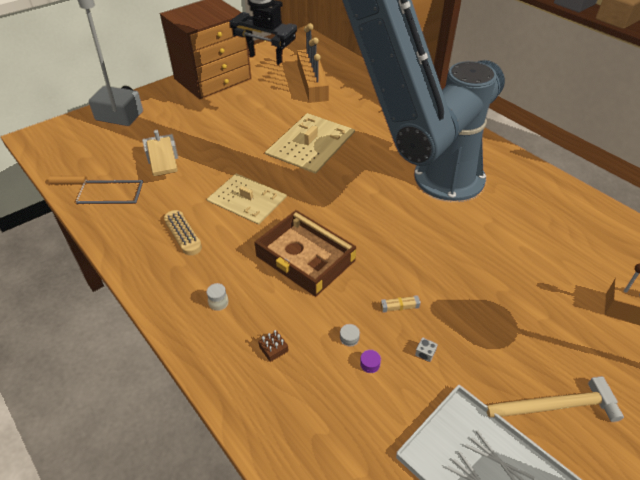

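View pics/top0.png

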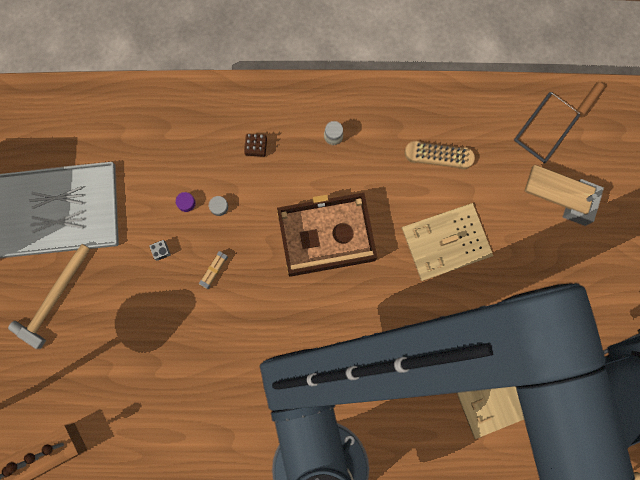

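Scene: candidates in the top view are the grey round at (218,205), the purple round at (185,202, a decoy) and the jar cap at (334,132). The square block is at (159,250) and the ring clamp at (213,269). The trays are at (447,240) and (490,410), the second partly hidden by the arm. The case is at (326,234). Next: close crops and sizes.

Run:
```python
from h import *
t=cv2.imread('pics/top0.png'); s=cv2.imread('pics/scene0.png')
cv2.imwrite('pics/c1.png',cv2.resize(t[180:300,130:330],None,fx=4,fy=4,interpolation=cv2.INTER_CUBIC))
cv2.imwrite('pics/c2.png',cv2.resize(t[170:300,260:500],None,fx=3.3,fy=3.3,interpolation=cv2.INTER_CUBIC))
cv2.imwrite('pics/c3.png',cv2.resize(s[100:300,200:365],None,fx=3,fy=3,interpolation=cv2.INTER_CUBIC))
d=np.load('pics/top0.npy')
for n,u,v in [('grey',218,205),('purple',185,202),('jar',334,132),('sq',159,250),('clamp',213,269),('tray',430,250),('bench',380,300)]:
    print(n,atd('top',u,v,d[v,u]))
```

```text
grey [0.60500909 0.23749912 0.02655875]
purple [0.61229712 0.31556385 0.02777585]
jar [ 0.77819463 -0.03675591  0.04673983]
sq [0.49749286 0.37219435 0.02912881]
clamp [0.45412774 0.24674939 0.01844457]
tray [ 0.49893608 -0.26321949  0.00880085]
bench [ 3.81964354e-01 -1.42700092e-01  3.18560409e-05]
```

View pics/c1.png

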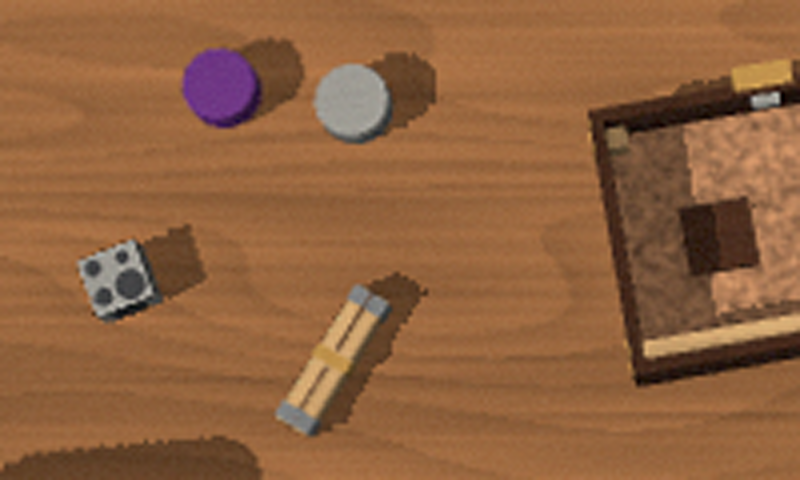

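View pics/c2.png

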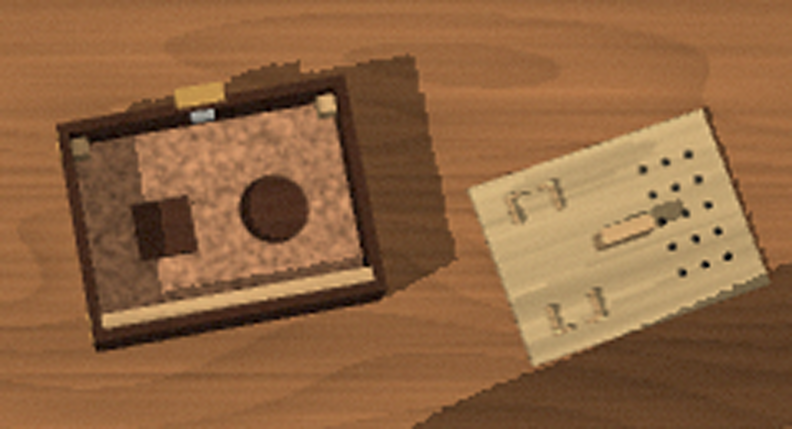

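View pics/c3.png

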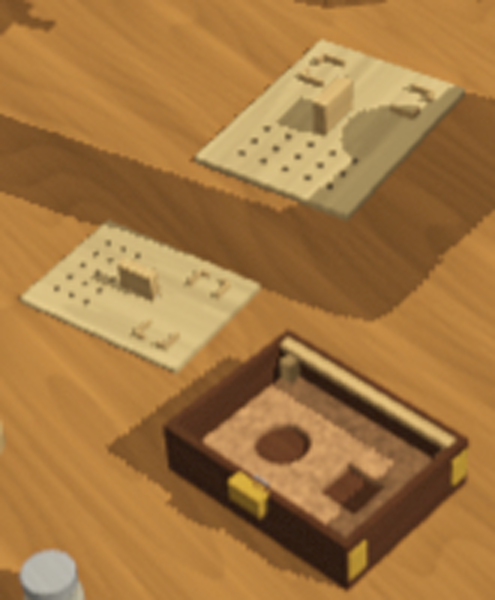

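The tray at (447,240) appears smaller than the other one. I'll check its size and measure everything by colour and height masks in both views.

```bash
cat >> h.py <<'E'
def onzs(n,uv,z): return np.array([onz(n,u,v,z)[:2] for u,v in uv])
def world(n,d,box):
    x0,y0,x1,y1=box; W=np.zeros((480,640,3))
    for v in range(y0,y1):
        for u in range(x0,x1):
            if d[v,u]>0: W[v,u]=atd(n,u,v,d[v,u])
    return W
E
python3 - <<'E'
from h import *
def ld(t): return cv2.imread(f'pics/{t}.png'),np.load(f'pics/{t}.npy')
boxes={'top':dict(grey=(200,190,236,222),sq=(145,235,175,265),clamp=(192,245,235,292),tray=(395,195,500,285)),
 'scene':dict(grey=(335,320,365,350),sq=(412,335,442,365),clamp=(375,290,425,315),tray=(200,170,292,225))}
H=dict(grey=.026,sq=.026,clamp=.020,tray=.006)
for n in boxes:
    im,d=ld(n+'0'); hsv=cv2.cvtColor(im,cv2.COLOR_BGR2HSV)
    for k,b in boxes[n].items():
        x0,y0,x1,y1=b
        if k in('grey','sq'): m=(hsv[...,1]<60)&(hsv[...,2]>60)
        elif k=='tray': m=(hsv[...,1]<125)&(hsv[...,2]>110)
        else: m=((hsv[...,1]<140)&(hsv[...,2]>125))
        mm=np.zeros((480,640),np.uint8); mm[y0:y1,x0:x1]=m[y0:y1,x0:x1]
        if k in('sq','clamp','tray'): mm=cv2.morphologyEx(mm,cv2.MORPH_CLOSE,np.ones((3,3)))
        cs,_=cv2.findContours(mm,cv2.RETR_EXTERNAL,cv2.CHAIN_APPROX_NONE); c=max(cs,key=cv2.contourArea)[:,0]
        w=onzs(n,c.astype(float),H[k])*1000
        r=cv2.minAreaRect(w.astype(np.float32)); print(n,k,np.round(r[0],1),np.round(r[1],1),round(r[2],1),'circ',np.round(cv2.minEnclosingCircle(w.astype(np.float32))[0],1), len(c))
    vis=im.copy()
E
```

```text
top grey [604.  237.6] [46.6 41.7] 45.0 circ [604.  237.6] 56
top sq [498.8 372.1] [39.7 38.9] 20.2 circ [498.  371.9] 59
top clamp [432.3 261.1] [22.7 42.7] 58.5 circ [432.3 260.7] 45
top tray [ 521.1 -305.7] [137.4 186.2] 19.0 circ [ 521.1 -305.2] 246
scene grey [613.4 245.8] [56.  40.5] 48.0 circ [612.5 246.7] 59
scene sq [508.1 380.3] [49.6 37.1] 21.9 circ [508.4 379.6] 70
scene clamp [435.3 266.5] [38.4 42.7] 50.9 circ [437.3 264.8] 53
scene tray [ 522.5 -301.9] [140.1 186.6] 18.7 circ [ 523.4 -300.9] 163
```

Run:
```python
from h import *
t=cv2.imread('pics/top0.png'); s=cv2.imread('pics/scene0.png')
def c(im,b): x0,y0,x1,y1=b; return cv2.resize(im[y0:y1,x0:x1],(390,290),interpolation=cv2.INTER_NEAREST)
A=[c(t,(198,190,238,220)),c(t,(140,235,180,265)),c(s,(330,318,370,348)),c(s,(408,333,448,363))]
cv2.imwrite('pics/c4.png',np.vstack([np.hstack(A[:2]),np.hstack(A[2:])]))
for im,row,a,b in[(t,205,203,236),(s,335,335,366)]:
    print(im[row,a:b].mean(1).astype(int))
print(t[190:222,218].mean(1).astype(int)); print(s[320:352,349].mean(1).astype(int))
```

```text
[109 108 107 107 107 131 152 153 151 152 155 153 154 154 154 155 156 158
 157 153 155 156 157 129  73  54  70  69  69  67  66  67  65]
[ 86  85  84  83  77  87 153 175 177 177 176 176 176 177 177 177 176 176
 176 177 177 176 177 173 144 129 130 129 128 123 121]
[112 111 113 111 112 112 150 153 150 150 156 156 154 151 152 155 148 153
 157 154 155 156 152 137  97  73 116 112 111 110 105 102]
[122 125 128 138 164 177 177 177 178 176 177 177 176 175 176 177 177 177
 177 172 148 113 109 101  89 106 123 129 130 132 135 139]
```

View pics/c4.png

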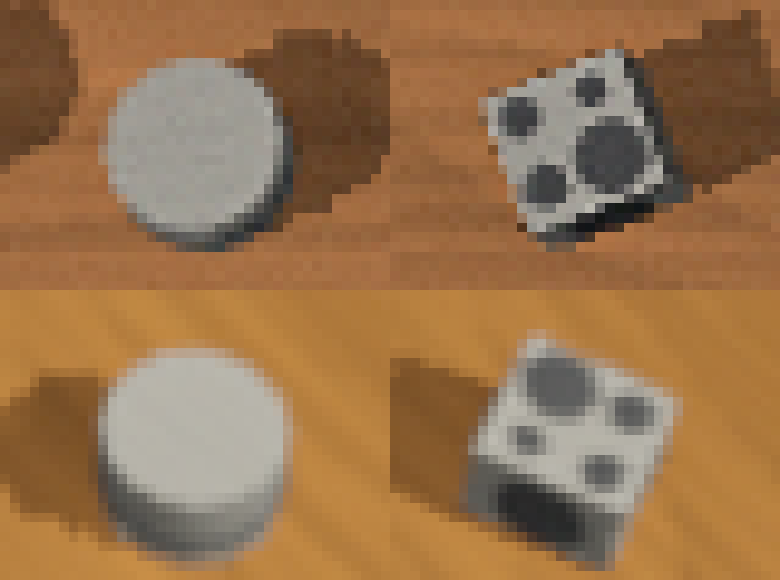

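The grey, undimpled disc and the dimpled square are confirmed as the right blocks. Next I'll isolate only their bright top faces.

Run:
```python
from h import *
boxes={'top':dict(grey=(200,190,236,222,136),sq=(145,235,175,262,130),clamp=(192,245,235,292,0)),
 'scene':dict(grey=(335,320,367,350,158),sq=(412,335,442,365,155),clamp=(375,290,425,315,0))}
H=dict(grey=.026,sq=.026,clamp=.020)
tiles=[]
for n in boxes:
    im=cv2.imread(f'pics/{n}0.png'); g=im.mean(2); hsv=cv2.cvtColor(im,cv2.COLOR_BGR2HSV)
    for k,b in boxes[n].items():
        x0,y0,x1,y1,th=b
        S=8; crop=cv2.resize(im[y0:y1,x0:x1],None,fx=S,fy=S,interpolation=cv2.INTER_LINEAR)
        hs=cv2.cvtColor(crop,cv2.COLOR_BGR2HSV); 
        if k!='clamp': m=((crop.mean(2)>th)&(hs[...,1]<75)).astype(np.uint8)
        else: m=((crop[...,0].astype(int)>(88 if n=='top' else 100))).astype(np.uint8)
        if k!='grey': m=cv2.morphologyEx(m,cv2.MORPH_CLOSE,np.ones((25,25)))
        cs,_=cv2.findContours(m,cv2.RETR_EXTERNAL,cv2.CHAIN_APPROX_NONE); c=max(cs,key=cv2.contourArea)
        cv2.drawContours(crop,[c],-1,(0,0,255),1); tiles.append(cv2.resize(crop,(266,266)))
        uv=(c[:,0]+.5)/S-.5+[x0,y0]
        w=onzs(n,uv,H[k])*1000
        if k=='grey': 
            M=cv2.fitEllipse(w.astype(np.float32)); print(n,k,np.round(M[0],1),np.round(M[1],1))
        else:
            r=cv2.minAreaRect(w.astype(np.float32)); 
            M=cv2.moments(w.astype(np.float32)); print(n,k,np.round(r[0],1),np.round(r[1],1),round(r[2],1),'cen',round(M['m10']/M['m00'],1),round(M['m01']/M['m00'],1))
cv2.imwrite('pics/c5.png',np.vstack([np.hstack(tiles[:3]),np.hstack(tiles[3:])]))
```

```text
top grey [606.7 239.6] [41.2 41.8]
top sq [500.4 375.2] [36.  35.5] 22.2 cen 501.8 378.7
top clamp [453.3 248.2] [23.7 91. ] 59.3 cen 453.1 248.2
scene grey [607.3 241.5] [41.  42.7]Traceback (most recent call last):
  File "<stdin>", line 18, in <module>
  File "h.py", line 20, in onzs
    def onzs(n,uv,z): return np.array([onz(n,u,v,z)[:2] for u,v in uv])
                                       ~~~^^^^^^^^^
  File "h.py", line 12, in onz
    p,d=ray(n,u,v); return p+d*(z-p[2])/d[2]
        ~~~^^^^^^^
  File "h.py", line 6, in ray
    c,f=K(n); x=(u-c['cx'])/f; y=(v-c['cy'])/f
        ~^^^
  File "h.py", line 4, in K
    c=vision.camera_info(n); f=240/np.tan(np.radians(c['vertical_fov']/2)); return c,f
ValueError: time passes only in moves, steps and waits
```

```bash
python3 - <<'E'
s=open('h.py').read()
s=s.replace("def K(n):\n    c=vision.camera_info(n);","_C={}\ndef K(n):\n    if n not in _C: _C[n]=vision.camera_info(n)\n    c=_C[n];")
open('h.py','w').write(s)
E
cat > m.py <<'E'
from h import *
boxes={'top':dict(grey=(200,190,236,222,136),sq=(145,235,175,262,130),clamp=(192,245,235,292,0)),
 'scene':dict(grey=(335,320,367,350,158),sq=(412,335,442,365,155),clamp=(375,290,425,315,0))}
H=dict(grey=.026,sq=.026,clamp=.020)
tiles=[]
for n in boxes:
    im=cv2.imread(f'pics/{n}0.png')
    for k,b in boxes[n].items():
        x0,y0,x1,y1,th=b
        S=8; crop=cv2.resize(im[y0:y1,x0:x1],None,fx=S,fy=S,interpolation=cv2.INTER_LINEAR)
        hs=cv2.cvtColor(crop,cv2.COLOR_BGR2HSV); 
        if k!='clamp': m=((crop.mean(2)>th)&(hs[...,1]<75)).astype(np.uint8)
        else: m=((crop[...,0].astype(int)>(88 if n=='top' else 100))).astype(np.uint8)
        if k!='grey': m=cv2.morphologyEx(m,cv2.MORPH_CLOSE,np.ones((25,25)))
        cs,_=cv2.findContours(m,cv2.RETR_EXTERNAL,cv2.CHAIN_APPROX_NONE); c=max(cs,key=cv2.contourArea)
        cv2.drawContours(crop,[c],-1,(0,0,255),1); tiles.append(cv2.resize(crop,(266,266)))
        uv=(c[:,0]+.5)/S-.5+[x0,y0]
        w=onzs(n,uv,H[k])*1000
        if k=='grey': 
            M=cv2.fitEllipse(w.astype(np.float32)); print(n,k,np.round(M[0],1),np.round(M[1],1))
        else:
            r=cv2.minAreaRect(w.astype(np.float32)); 
            print(n,k,np.round(r[0],1),np.round(r[1],1),round(r[2],1))
cv2.imwrite('pics/c5.png',np.vstack([np.hstack(tiles[:3]),np.hstack(tiles[3:])]))
E
python3 m.py
```

```text
top grey [606.7 239.6] [41.2 41.8]
top sq [500.4 375.2] [36.  35.5] 22.2
top clamp [453.3 248.2] [23.7 91. ] 59.3
scene grey [607.3 241.5] [41.  42.7]
scene sq [501.  377.4] [34.7 35.7] 22.1
scene clamp [435.1 266.4] [33.4 42.7] 63.0
```

```bash
ls pics
```

```text
c1.png
c2.png
c3.png
c4.png
c5.png
scene0.npy
scene0.png
top0.npy
top0.png
```

Run:
```python
from h import *
t=cv2.imread('pics/top0.png'); s=cv2.imread('pics/scene0.png')
cv2.imwrite('pics/c6.png',cv2.resize(t[185:283,270:384],None,fx=7,fy=6,interpolation=cv2.INTER_NEAREST)[:,:798])
cv2.imwrite('pics/c7.png',cv2.resize(s[205:295,250:364],None,fx=7,fy=6.6,interpolation=cv2.INTER_NEAREST)[:,:798])
```

```text
(no output)
```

View pics/c6.png

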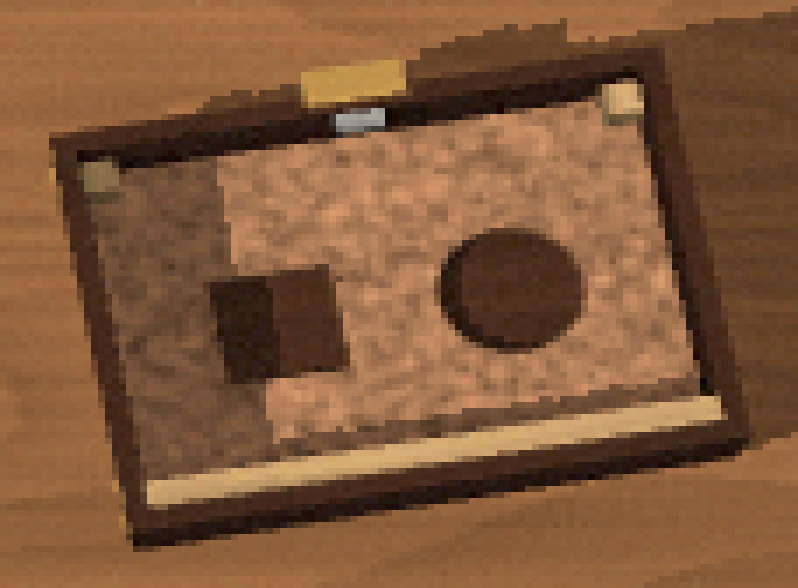

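View pics/c7.png

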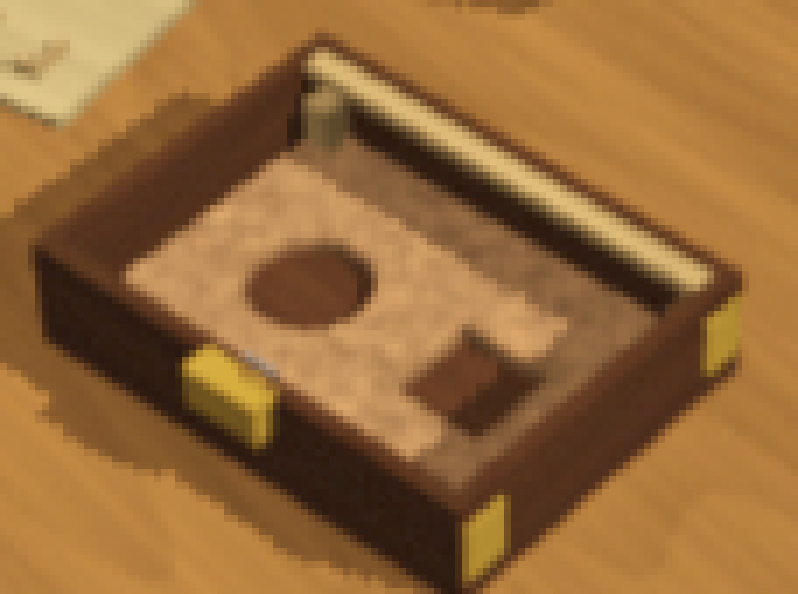

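View pics/c5.png

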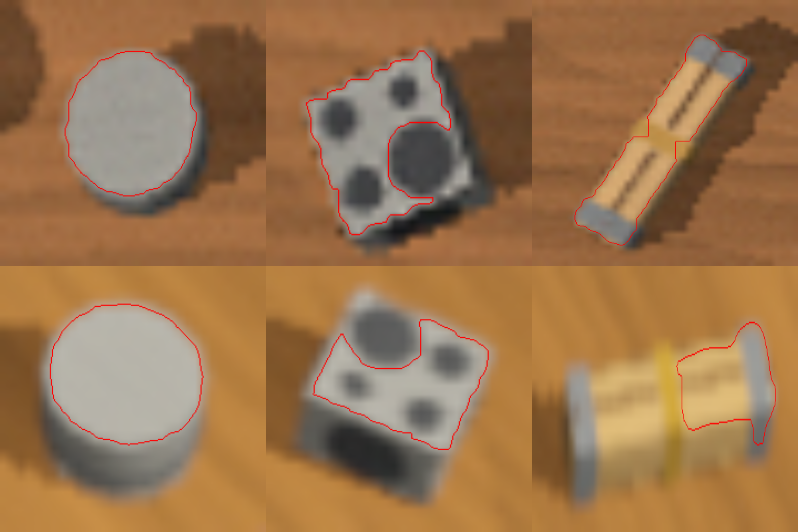

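```bash
cat > mc.py <<'E'
from h import *
import sys
tiles=[]
def fit(n,im,k,b,z,f,kind):
    x0,y0,x1,y1=b; S=8
    crop=cv2.resize(im[y0:y1,x0:x1],None,fx=S,fy=S,interpolation=cv2.INTER_LINEAR)
    m=f(crop.astype(int)).astype(np.uint8); m=cv2.morphologyEx(m,cv2.MORPH_OPEN,np.ones((9,9)))
    cs,_=cv2.findContours(m,cv2.RETR_EXTERNAL,cv2.CHAIN_APPROX_NONE); c=max(cs,key=cv2.contourArea)
    cv2.drawContours(crop,[c],-1,(0,255,0),1); tiles.append(cv2.resize(crop,(260,260)))
    w=(onzs(n,(c[:,0]+.5)/S-.5+[x0,y0],z)*1000).astype(np.float32)
    r=cv2.fitEllipse(w) if kind=='e' else cv2.minAreaRect(w)
    print(n,k,np.round(r[0],1),np.round(r[1],1),round(r[2],1)); return r
if __name__=='__main__':
    t=cv2.imread('pics/top0.png'); s=cv2.imread('pics/scene0.png')
    dark=lambda c:c.sum(2)<190
    fit('top',t,'round',(330,218,358,248),.014,dark,'e')
    fit('top',t,'sq',(297,226,323,252),.014,lambda c:c.sum(2)<175,'r')
    fit('top',t,'lip',(286,246,376,274),.056,lambda c:c[...,1]>125,'r')
    fit('scene',s,'round',(282,238,307,259),.014,lambda c:c.sum(2)<230,'e')
    fit('scene',s,'sq',(304,252,330,273),.014,lambda c:c.sum(2)<230,'r')
    fit('scene',s,'lip',(288,208,356,252),.056,lambda c:c[...,1]>130,'r')
    cv2.imwrite('pics/c8.png',np.vstack([np.hstack(tiles[:3]),np.hstack(tiles[3:])]))
    for px,py in[(52,140),(662,47),(748,437),(137,533)]:
        print(np.round(onz('top',270+px/7-.5,185+py/6-.5,.056)*1000,1))
E
python3 mc.py
```

```text
top round [539.6 -55.3] [47.1 48. ] 118.3
top sq [525.8  23.8] [42.5 41.9] 10.9
top lip [469.7 -28.1] [ 10.1 189.4] 10.1
scene round [541.3 -51. ] [37.4 45.3] 74.1
scene sq [528.2  28.4] [42.  37.3] 14.5
scene lip [539.3 -17.6] [ 43.  122.2] 10.0
[590.8  96.8  56. ]
[ 627.4 -105.    56. ]
[ 474.6 -130.3   56. ]
[438.7  68.3  56. ]
```

```bash
sleep 1
```

```text
(no output)
```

View pics/c8.png

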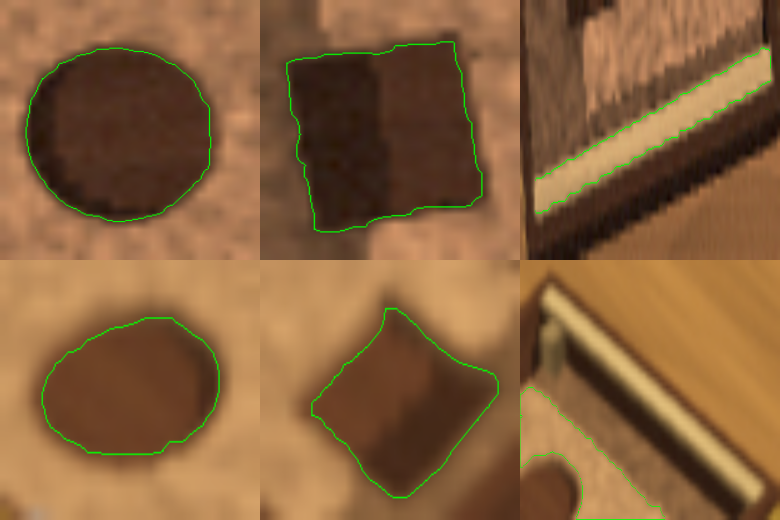

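Measured, top-view values in mm:

| Item | Position | Yaw |
|---|---|---|
| Case centre | ≈ (533, -16) | 10.1° |
| Square block | (500.5, 376) | 22.2° |
| Grey disc | (607, 240.5) | – |
| Clamp | (453.5, 248) | – |
| Tray | (521, -305), 137×186, so the smaller one | 19° |

Next I'll make the move helper and go.

```bash
cat >> h.py <<'E'
from scipy.spatial.transform import Rotation as Ro
def Rdown(yaw,tilt=0):
    """tool z down, tool y at world yaw (deg); tilt: turn about tool x afterwards"""
    a=np.radians(yaw); y=np.array([np.cos(a),np.sin(a),0]); z=np.array([0,0,-1.]); x=np.cross(y,z)
    return np.column_stack([x,y,z])@Ro.from_euler('x',tilt,degrees=True).as_matrix()
def mv(p,yaw,tilt=0,s=None,R0=None,p0=None):
    if s is None: s=bot.read_state()
    R=np.array(s['tcp_rot']) if R0 is None else R0
    q=np.array(s['position'])*1000 if p0 is None else np.array(p0)
    dp=R.T@(np.array(p,float)-q); t=Ro.from_matrix(R.T@Rdown(yaw,tilt)).as_rotvec(degrees=True)
    print('dp',np.round(dp,1),'turn',np.round(t,1)); return dp,t
E
python3 - <<'E'
from h import *
mv((560,-50,250),-67.8)
mv((500.5,376,150),-67.8)
E
```

```text
dp [ 496.5 -360.9  -16.5] turn [-0.1 -0.   0.7]
dp [ 607.1 -776.3   84.4] turn [-0.1 -0.   0.7]
```

jog_arm:
  rows:
    - {"dp": [496, -361, -16], "turn": [0, 0, 0.7], "grip": 1}
    - {"dp": [496, -361, -16], "turn": [0, 0, 0.7], "grip": 1}
    - {"dp": [496, -361, -16], "turn": [0, 0, 0.7], "grip": 1}
    - {"dp": [496, -361, -16], "turn": [0, 0, 0.7], "grip": 1}
    - {"dp": [496, -361, -16], "turn": [0, 0, 0.7], "grip": 1}
    - {"dp": [496, -361, -16], "turn": [0, 0, 0.7], "grip": 1}
    - {"dp": [496, -361, -16], "turn": [0, 0, 0.7], "grip": 1}
    - {"dp": [496, -361, -16], "turn": [0, 0, 0.7], "grip": 1}
    - {"dp": [496, -361, -16], "turn": [0, 0, 0.7], "grip": 1}
    - {"dp": [496, -361, -16], "turn": [0, 0, 0.7], "grip": 1}

```text
time_s: 1.1
position: [0.5014, -0.1459, 0.2464]
tcp_rot: [[0.926, 0.377, -0.0], [0.377, -0.926, 0.0], [-0.0, -0.0, -1.0]]
force: [0.6, -0.4, -0.8]
opening: 0.997
```

Run:
```python
from h import *
mv((500.5,376,150),-67.8); print(bot.read_state()['joint_positions'])
```

```text
dp [ 195.9 -483.8   96.5] turn [-0.   0.  -0.1]
[-2.84981833e+01  2.13930355e+01  9.58604847e+01 -3.94828318e-03
  6.27751671e+01  3.93580223e+01]
```

jog_arm:
  rows:
    - {"dp": [196, -484, 96], "turn": [0, 0, -0.1], "grip": 0.8}
    - {"dp": [196, -484, 96], "turn": [0, 0, -0.1], "grip": 0.8}
    - {"dp": [196, -484, 96], "turn": [0, 0, -0.1], "grip": 0.8}
    - {"dp": [196, -484, 96], "turn": [0, 0, -0.1], "grip": 0.8}
    - {"dp": [196, -484, 96], "turn": [0, 0, -0.1], "grip": 0.8}
    - {"dp": [196, -484, 96], "turn": [0, 0, -0.1], "grip": 0.8}
    - {"dp": [196, -484, 96], "turn": [0, 0, -0.1], "grip": 0.8}
    - {"dp": [196, -484, 96], "turn": [0, 0, -0.1], "grip": 0.8}
    - {"dp": [196, -484, 96], "turn": [0, 0, -0.1], "grip": 0.8}
    - {"dp": [196, -484, 96], "turn": [0, 0, -0.1], "grip": 0.8}

```text
time_s: 2.1
position: [0.4994, 0.3458, 0.1554]
tcp_rot: [[0.925, 0.379, -0.001], [0.379, -0.925, -0.0], [-0.001, 0.0, -1.0]]
force: [0.6, -0.1, -0.1]
opening: 0.8
```

Run:
```python
from h import *
mv((500.5,376,80),-67.8); print(bot.read_state()['joint_positions'],bot.read_state()['position'])
```

```text
dp [ 12.5 -27.6  75.4] turn [0.  0.  0.1]
[ 2.41722712e+01  3.43638363e+01  8.87860484e+01 -1.13337093e-02
  5.68958711e+01  9.19138352e+01] [0.49941665 0.34577086 0.15539125]
```

jog_arm:
  rows:
    - {"dp": [12, -27, 75], "turn": [0, 0, 0], "grip": 0.8}
    - {"dp": [12, -27, 75], "turn": [0, 0, 0], "grip": 0.8}
    - {"dp": [12, -27, 75], "turn": [0, 0, 0], "grip": 0.8}
    - {"dp": [12, -27, 75], "turn": [0, 0, 0], "grip": 0.8}

```text
time_s: 2.5
position: [0.5004, 0.373, 0.0807]
tcp_rot: [[0.925, 0.379, -0.002], [0.379, -0.925, -0.001], [-0.002, 0.0, -1.0]]
force: [0.5, 0.1, 0.4]
opening: 0.8
```

Run:
```python
from h import *
cap('top','t1'); cap('scene','s1')
t=cv2.imread('pics/t1.png'); s=cv2.imread('pics/s1.png')
cv2.imwrite('pics/c9.png',np.hstack([cv2.resize(t[200:300,120:220],(400,400)),cv2.resize(s[290:390,370:470],(400,400))]))
mv((500.5,376,21),-67.8); print(bot.read_state()['position'])
```

```text
dp [-0.6 -3.4 61.8] turn [-0.  -0.2 -0. ]
[0.50214245 0.37300727 0.08282401]
```

View pics/c9.png

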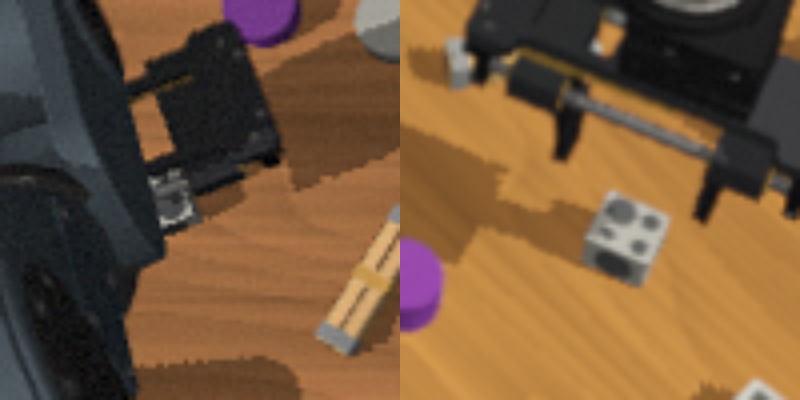

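Run:
```python
from h import *
s=bot.read_state(); R=np.array(s['tcp_rot']); p=np.array(s['position'])
tip=p+R[:,2]*.011
print(proj('scene',tip), s['opening'])
for sg in(1,-1):
  for off in(.035,.05): print(sg,off,proj('scene',tip+R[:,1]*off*sg))
s=cv2.imread('pics/s1.png'); cv2.imwrite('pics/c10.png',cv2.resize(s[310:360,395:465],(798,570),interpolation=cv2.INTER_NEAREST))
```

```text
(np.float64(428.0302422006511), np.float64(333.4241167641289)) 0.7996391287959911
1 0.035 (np.float64(412.6995335749013), np.float64(326.8625591991253))
1 0.05 (np.float64(406.2299216643022), np.float64(324.09500477543804))
-1 0.035 (np.float64(443.70262644843257), np.float64(340.1368529794672))
-1 0.05 (np.float64(450.52804820261775), np.float64(343.0618399307348))
```

View pics/c10.png

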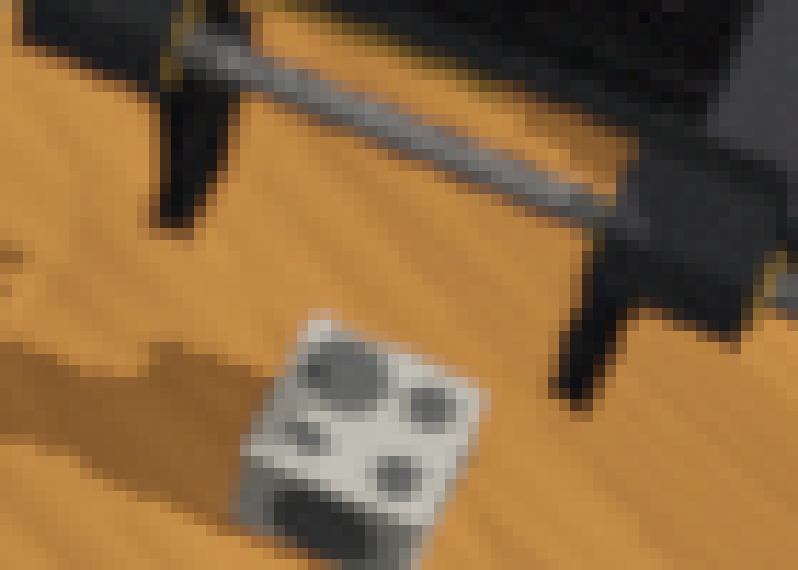

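jog_arm:
  rows:
    - {"dp": [-0.5, -3, 45], "turn": [0, 0, 0], "grip": 0.8}
    - {"dp": [-0.5, -3, 60], "turn": [0, 0, 0], "grip": 0.8}
    - {"dp": [-0.5, -3, 60], "turn": [0, 0, 0], "grip": 0.8}
    - {"dp": [-0.5, -3, 60], "turn": [0, 0, 0], "grip": 0.8}

```text
time_s: 3.0
position: [0.5001, 0.3757, 0.0223]
tcp_rot: [[0.926, 0.378, 0.001], [0.378, -0.926, 0.001], [0.001, -0.0, -1.0]]
force: [0.1, -0.8, 0.4]
opening: 0.798
```

jog_arm:
  rows:
    - {"dp": [0, 0, 0], "turn": [0, 0, 0], "grip": 0}
    - {"dp": [0, 0, 0], "turn": [0, 0, 0], "grip": 0}
    - {"dp": [0, 0, 0], "turn": [0, 0, 0], "grip": 0}
    - {"dp": [0, 0, 0], "turn": [0, 0, 0], "grip": 0}
    - {"dp": [0, 0, 0], "turn": [0, 0, 0], "grip": 0}
    - {"dp": [0, 0, 0], "turn": [0, 0, 0], "grip": 0}

```text
time_s: 3.6
position: [0.4994, 0.3759, 0.0214]
tcp_rot: [[0.925, 0.379, 0.0], [0.379, -0.925, -0.0], [0.0, 0.0, -1.0]]
force: [-0.3, -0.5, 2.0]
opening: 0.409
```

Run:
```python
from h import *
s=bot.read_state(); print(s['opening']*87,s['position'],s['force'])
c=np.array([533,-16,0]); R=Ro.from_euler('z',10.1,degrees=True).as_matrix()
q=c+R@[0,40,0]; print(q)
mv((q[0],q[1],130),-79.9,s=s)
mv((500.5,376,130),-67.8,s=s)
```

```text
35.563825129632065 [0.49943275 0.37587174 0.02141455] [-0.3055821  -0.49322284  1.95139609]
[525.98533096  23.3801272    0.        ]
dp [-109.   336.3 -108.5] turn [ 0.  -0.  12.2]
dp [   1.1    0.3 -108.6] turn [ 0.  -0.   0.1]
```

jog_arm:
  rows:
    - {"dp": [0, 0, -50], "turn": [0, 0, 0], "grip": 0}
    - {"dp": [0, 0, -100], "turn": [0, 0, 0], "grip": 0}
    - {"dp": [-108.5, 335.5, -108], "turn": [0, 0, 12.2], "grip": 0}
    - {"dp": [-108.5, 335.5, -108], "turn": [0, 0, 12.2], "grip": 0}
    - {"dp": [-108.5, 335.5, -108], "turn": [0, 0, 12.2], "grip": 0}
    - {"dp": [-108.5, 335.5, -108], "turn": [0, 0, 12.2], "grip": 0}
    - {"dp": [-108.5, 335.5, -108], "turn": [0, 0, 12.2], "grip": 0}
    - {"dp": [-108.5, 335.5, -108], "turn": [0, 0, 12.2], "grip": 0}
    - {"dp": [-108.5, 335.5, -108], "turn": [0, 0, 12.2], "grip": 0}
    - {"dp": [-108.5, 335.5, -108], "turn": [0, 0, 12.2], "grip": 0}

```text
time_s: 4.6
position: [0.5273, 0.0186, 0.1292]
tcp_rot: [[0.986, 0.168, 0.002], [0.168, -0.986, -0.002], [0.002, 0.002, -1.0]]
force: [-0.1, 1.2, -1.1]
opening: 0.413
```

jog_arm:
  rows:
    - {"dp": [0, 0, 0], "turn": [0, 0, 0], "grip": 0}
    - {"dp": [0, 0, 0], "turn": [0, 0, 0], "grip": 0}

```text
time_s: 4.8
position: [0.5252, 0.0252, 0.1288]
tcp_rot: [[0.985, 0.175, -0.002], [0.175, -0.985, 0.001], [-0.001, -0.001, -1.0]]
force: [1.1, 0.1, -1.8]
opening: 0.413
```

Run:
```python
from h import *
cap('top','t2'); cap('scene','s2')
mv((526.3,24,60),-79.9);s=bot.read_state(); print(s['position'],s['opening']*87,s['force'])
t=cv2.imread('pics/t2.png'); s=cv2.imread('pics/s2.png')
cv2.imwrite('pics/c11.png',np.hstack([cv2.resize(t[180:280,270:370],(400,400)),cv2.resize(s[200:300,250:350],(400,400))]))
```

```text
dp [ 0.7  2.1 68.9] turn [-0.   0.1  0.1]
[0.52527562 0.02593346 0.12889996] 35.552872815894766 [-0.43393172 -0.24480519 -1.78400388]
```

View pics/c11.png

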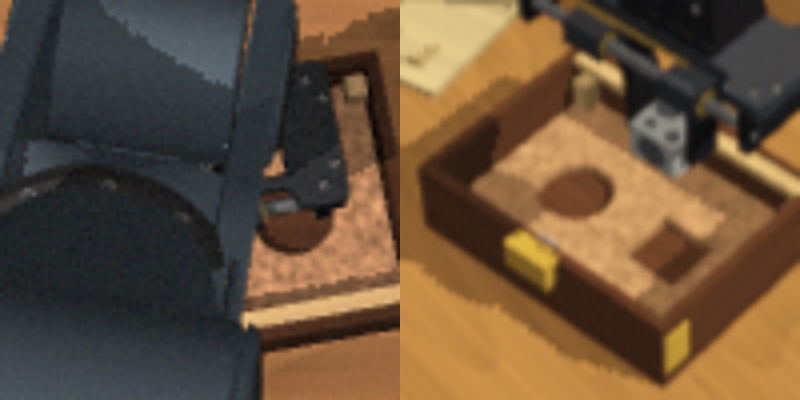

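jog_arm:
  rows:
    - {"dp": [0.5, 1.5, 45], "turn": [0, 0, 0], "grip": 0}
    - {"dp": [0.5, 1.5, 85], "turn": [0, 0, 0], "grip": 0}
    - {"dp": [0.5, 1.5, 85], "turn": [0, 0, 0], "grip": 0}
    - {"dp": [0.5, 1.5, 85], "turn": [0, 0, 0], "grip": 0}

```text
time_s: 5.3
position: [0.526, 0.0243, 0.0438]
tcp_rot: [[0.984, 0.176, -0.002], [0.176, -0.984, 0.0], [-0.002, -0.001, -1.0]]
force: [-0.1, 0.9, -1.5]
opening: 0.41
```

Run:
```python
from h import *
cap('scene','s3')
s=bot.read_state(); print(s['position'],s['force']); R=np.array(s['tcp_rot']); p=np.array(s['position'])
im=cv2.imread('pics/s3.png'); x0,y0,S=290,230,11
c=cv2.resize(im[y0:y0+52,x0:x0+70],None,fx=S,fy=S,interpolation=cv2.INTER_NEAREST)
def P(X):
    u,v=proj('scene',X); return (int((u-x0+.5)*S),int((v-y0+.5)*S))
# block corners (red bottom) from TCP; square seat (green) at z=.014
cb=p.copy(); cb[2]-=.0214
for dx,dy in[(1,1),(1,-1),(-1,1),(-1,-1)]:
    cv2.circle(c,P(cb+R@[dx*.018,dy*.018,0]),3,(0,0,255),-1)
    cv2.circle(c,P(cb+R@[dx*.018,dy*.018,-.026]),3,(0,255,255),-1)
    q=np.array([.5263,.024,.014])+Ro.from_euler('z',10.1,degrees=True).as_matrix()@[dx*.021,dy*.021,0]
    cv2.circle(c,P(q),3,(0,255,0),-1)
cv2.imwrite('pics/c12.png',c)
```

```text
[0.52737852 0.02379597 0.04520182] [ 0.52403204 -0.06741176 -2.54245387]
```

View pics/c12.png

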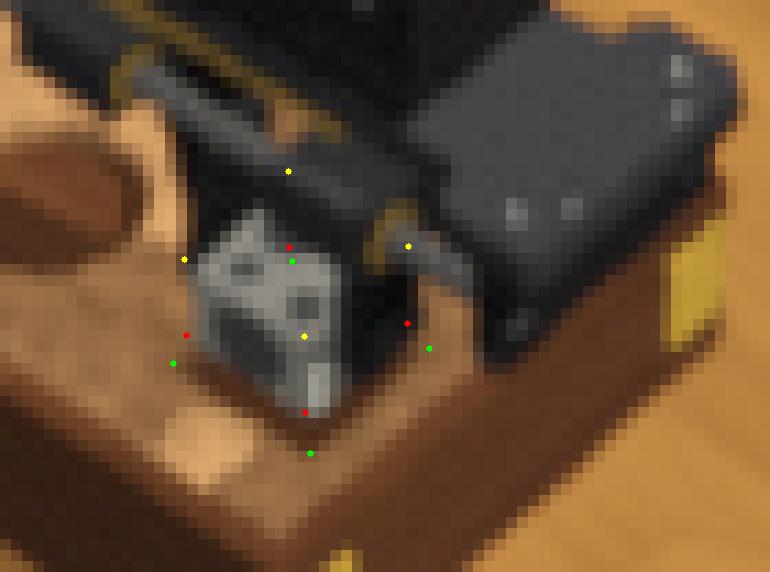

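jog_arm:
  rows:
    - {"dp": [0, 0, 6], "turn": [0, 0, 0], "grip": 0}
    - {"dp": [0, 0, 10], "turn": [0, 0, 0], "grip": 0}
    - {"dp": [0, 0, 12], "turn": [0, 0, 0], "grip": 0}
    - {"dp": [0, 0, 12], "turn": [0, 0, 0], "grip": 0}

```text
time_s: 5.75
position: [0.5268, 0.0229, 0.0326]
tcp_rot: [[0.985, 0.174, 0.001], [0.174, -0.985, -0.0], [0.001, 0.0, -1.0]]
force: [-0.3, 0.3, -1.1]
opening: 0.411
```

jog_arm:
  rows:
    - {"dp": [0, 0, 3], "turn": [0, 0, 0], "grip": 0}
    - {"dp": [0, 0, 5], "turn": [0, 0, 0], "grip": 0}
    - {"dp": [0, 0, 5.5], "turn": [0, 0, 0], "grip": 0}
    - {"dp": [0, 0, 5.5], "turn": [0, 0, 0], "grip": 0}

```text
time_s: 6.15
position: [0.5268, 0.0229, 0.0274]
tcp_rot: [[0.985, 0.174, 0.0], [0.174, -0.985, -0.0], [0.0, 0.0, -1.0]]
force: [-1.3, -1.0, 5.5]
opening: 0.412
```

Bottom contact felt at the expected height. I'll release and lift.

jog_arm:
  rows:
    - {"dp": [0, 0, 0], "turn": [0, 0, 0], "grip": 0.55}
    - {"dp": [0, 0, 0], "turn": [0, 0, 0], "grip": 0.55}
    - {"dp": [0, 0, 0], "turn": [0, 0, 0], "grip": 0.55}
    - {"dp": [0, 0, -40], "turn": [0, 0, 0], "grip": 0.55}
    - {"dp": [0, 0, -90], "turn": [0, 0, 0], "grip": 0.55}
    - {"dp": [0, 0, -110], "turn": [0, 0, 0], "grip": 0.7}
    - {"dp": [0, 0, -110], "turn": [0, 0, 0], "grip": 0.7}

```text
time_s: 6.85
position: [0.5291, 0.0226, 0.1398]
tcp_rot: [[0.985, 0.175, 0.008], [0.175, -0.985, -0.001], [0.007, 0.003, -1.0]]
force: [0.4, 0.2, 0.1]
opening: 0.645
```

Run:
```python
from h import *
cap('scene','s4')
mv((606.8,240,125),-79.9)
im=cv2.imread('pics/s4.png'); cv2.imwrite('pics/c13.png',cv2.resize(im[205:295,250:370],None,fx=6,fy=6,interpolation=cv2.INTER_NEAREST))
```

```text
dp [ 115.8 -200.    13.2] turn [ 0.1 -0.2 -0. ]
```

View pics/c13.png

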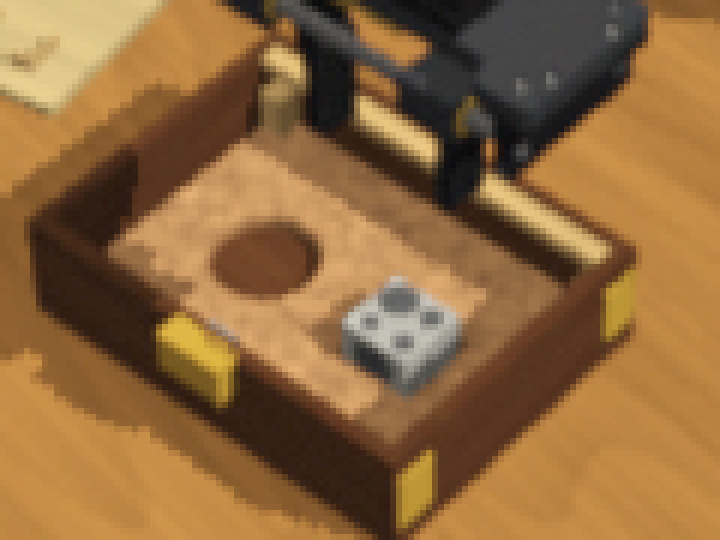

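The block sits upright and low in its square cavity, at (400,330) in the crop. Next is the grey disc, with the jaws turned along x to stay clear of the purple one.

jog_arm:
  rows:
    - {"dp": [116, -200, -10], "turn": [0, 0, -90], "grip": 0.75}
    - {"dp": [116, -200, -10], "turn": [0, 0, -90], "grip": 0.75}
    - {"dp": [116, -200, -10], "turn": [0, 0, -90], "grip": 0.75}
    - {"dp": [116, -200, -10], "turn": [0, 0, -90], "grip": 0.75}
    - {"dp": [116, -200, -10], "turn": [0, 0, -90], "grip": 0.75}
    - {"dp": [116, -200, -10], "turn": [0, 0, -90], "grip": 0.75}
    - {"dp": [116, -200, -10], "turn": [0, 0, -90], "grip": 0.75}
    - {"dp": [116, -200, -10], "turn": [0, 0, -90], "grip": 0.75}
    - {"dp": [116, -200, -10], "turn": [0, 0, -90], "grip": 0.75}
    - {"dp": [116, -200, -10], "turn": [0, 0, -90], "grip": 0.75}

```text
time_s: 7.9
position: [0.6046, 0.2399, 0.1439]
tcp_rot: [[-0.111, 0.994, -0.005], [0.994, 0.111, -0.001], [-0.0, -0.005, -1.0]]
force: [-0.4, -0.5, 0.8]
opening: 0.745
```

jog_arm:
  rows:
    - {"dp": [0, 0, 0], "turn": [0, 0, -4], "grip": 0.75}
    - {"dp": [0, 0, 0], "turn": [0, 0, -4], "grip": 0.75}
    - {"dp": [0, 0, 0], "turn": [0, 0, -4], "grip": 0.75}

```text
time_s: 8.2
position: [0.6052, 0.2399, 0.145]
tcp_rot: [[-0.172, 0.985, -0.003], [0.985, 0.172, -0.001], [-0.0, -0.003, -1.0]]
force: [-0.6, -0.4, -0.1]
opening: 0.75
```

Run:
```python
from h import *
mv((606.8,240.0,21.5),10.1); print(bot.read_state()['joint_positions'],bot.read_state()['position'])
```

```text
dp [-1.000e-01  2.000e+00  1.235e+02] turn [-0.2  0.  -0.2]
[1.18034776e+01 3.81195077e+01 8.24324727e+01 2.42251956e-04
 5.96180283e+01 1.90726251e+00] [0.60515249 0.23986017 0.14496534]
```

jog_arm:
  rows:
    - {"dp": [0, 2, 50], "turn": [0, 0, 0], "grip": 0.75}
    - {"dp": [0, 2, 95], "turn": [0, 0, 0], "grip": 0.75}
    - {"dp": [0, 2, 120], "turn": [0, 0, 0], "grip": 0.75}
    - {"dp": [0, 2, 123], "turn": [0, 0, 0], "grip": 0.75}
    - {"dp": [0, 2, 123], "turn": [0, 0, 0], "grip": 0.75}
    - {"dp": [0, 2, 123], "turn": [0, 0, 0], "grip": 0}
    - {"dp": [0, 2, 123], "turn": [0, 0, 0], "grip": 0}
    - {"dp": [0, 2, 123], "turn": [0, 0, 0], "grip": 0}
    - {"dp": [0, 2, 123], "turn": [0, 0, 0], "grip": 0}
    - {"dp": [0, 2, 123], "turn": [0, 0, 0], "grip": 0}

```text
time_s: 9.2
position: [0.6075, 0.2405, 0.0251]
tcp_rot: [[-0.174, 0.985, -0.001], [0.985, 0.174, -0.0], [-0.0, -0.001, -1.0]]
force: [-3.0, -0.2, 6.3]
opening: 0.493
```

Run:
```python
from h import *
s=bot.read_state(); print(s['opening']*87,s['position'])
mv((540,-55,130),10.1,s=s)
```

```text
42.890747854974244 [0.60752187 0.2404591  0.0250736 ]
dp [-279.3 -117.8 -104.8] turn [-0.   0.  -0.1]
```

jog_arm:
  rows:
    - {"dp": [0, 0, -50], "turn": [0, 0, 0], "grip": 0}
    - {"dp": [0, 0, -100], "turn": [0, 0, 0], "grip": 0}
    - {"dp": [-279, -117.5, -105], "turn": [0, 0, 0], "grip": 0}
    - {"dp": [-279, -117.5, -105], "turn": [0, 0, 0], "grip": 0}
    - {"dp": [-279, -117.5, -105], "turn": [0, 0, 0], "grip": 0}
    - {"dp": [-279, -117.5, -105], "turn": [0, 0, 0], "grip": 0}
    - {"dp": [-279, -117.5, -105], "turn": [0, 0, 0], "grip": 0}
    - {"dp": [-279, -117.5, -105], "turn": [0, 0, 0], "grip": 0}
    - {"dp": [-279, -117.5, -105], "turn": [0, 0, 0], "grip": 0}
    - {"dp": [-279, -117.5, -105], "turn": [0, 0, 0], "grip": 0}

```text
time_s: 10.2
position: [0.5404, -0.0562, 0.1287]
tcp_rot: [[-0.17, 0.985, 0.0], [0.985, 0.17, 0.0], [0.0, 0.0, -1.0]]
force: [0.5, 0.9, -2.5]
opening: 0.491
```

jog_arm:
  rows:
    - {"dp": [0, 0, 50], "turn": [0, 0, 0], "grip": 0}
    - {"dp": [0, 0, 80], "turn": [0, 0, 0], "grip": 0}
    - {"dp": [0, 0, 80], "turn": [0, 0, 0], "grip": 0}
    - {"dp": [0, 0, 80], "turn": [0, 0, 0], "grip": 0}

```text
time_s: 10.6
position: [0.5407, -0.0533, 0.0486]
tcp_rot: [[-0.175, 0.985, -0.001], [0.985, 0.175, 0.001], [0.001, -0.001, -1.0]]
force: [0.3, -0.2, -3.0]
opening: 0.494
```

Run:
```python
from h import *
cap('scene','s5')
s=bot.read_state(); print(s['position'],s['opening']*87,s['force'])
mv((540.5,-55,28),10.1,s=s)
im=cv2.imread('pics/s5.png'); cv2.imwrite('pics/c14.png',cv2.resize(im[205:295,250:370],None,fx=6,fy=6,interpolation=cv2.INTER_NEAREST))
```

```text
[ 0.54170278 -0.05377818  0.04953958] 43.290713784729874 [-0.63810912 -1.32922397 -2.52617513]
dp [-1.  -1.4 21.5] turn [ 0.1  0.  -0. ]
```

View pics/c14.png

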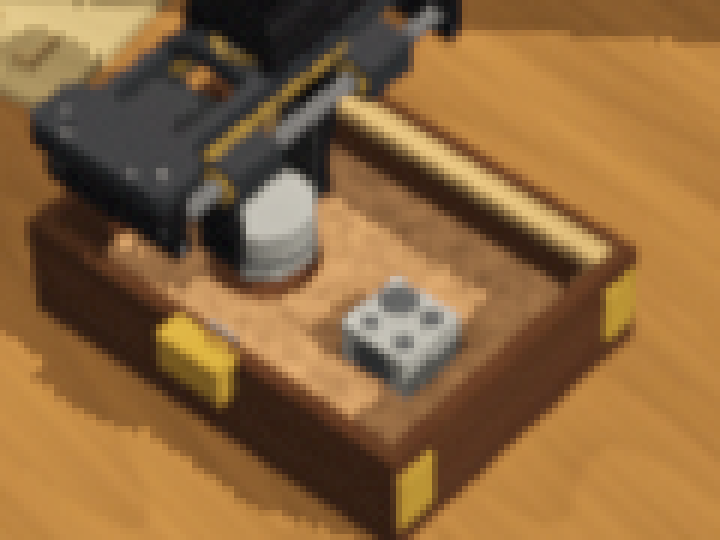

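jog_arm:
  rows:
    - {"dp": [-0.5, -0.7, 6], "turn": [0, 0, 0], "grip": 0}
    - {"dp": [-0.5, -0.7, 12], "turn": [0, 0, 0], "grip": 0}
    - {"dp": [-0.5, -0.7, 15], "turn": [0, 0, 0], "grip": 0}
    - {"dp": [-0.5, -0.7, 15], "turn": [0, 0, 0], "grip": 0}

```text
time_s: 11.05
position: [0.5399, -0.0553, 0.0336]
tcp_rot: [[-0.173, 0.985, -0.0], [0.985, 0.173, 0.0], [0.0, -0.0, -1.0]]
force: [-0.7, 0.4, -2.8]
opening: 0.496
```

jog_arm:
  rows:
    - {"dp": [0, 0, 2], "turn": [0, 0, 0], "grip": 0}
    - {"dp": [0, 0, 4], "turn": [0, 0, 0], "grip": 0}
    - {"dp": [0, 0, 4], "turn": [0, 0, 0], "grip": 0}

```text
time_s: 11.35
position: [0.5404, -0.0555, 0.031]
tcp_rot: [[-0.173, 0.985, 0.001], [0.985, 0.173, -0.0], [-0.0, 0.001, -1.0]]
force: [-2.0, -0.5, 7.6]
opening: 0.495
```

jog_arm:
  rows:
    - {"dp": [0, 0, 0], "turn": [0, 0, 0], "grip": 0.64}
    - {"dp": [0, 0, 0], "turn": [0, 0, 0], "grip": 0.64}
    - {"dp": [0, 0, 0], "turn": [0, 0, 0], "grip": 0.64}
    - {"dp": [0, 0, -40], "turn": [0, 0, 0], "grip": 0.64}
    - {"dp": [0, 0, -90], "turn": [0, 0, 0], "grip": 0.64}
    - {"dp": [0, 0, -120], "turn": [0, 0, 0], "grip": 0.64}
    - {"dp": [0, 0, -120], "turn": [0, 0, 0], "grip": 0.64}

```text
time_s: 12.05
position: [0.5432, -0.0562, 0.154]
tcp_rot: [[-0.174, 0.985, 0.01], [0.985, 0.174, -0.003], [-0.005, 0.009, -1.0]]
force: [1.4, -0.7, -0.2]
opening: 0.641
```

Run:
```python
from h import *
cap('scene','s6')
s=bot.read_state(); print(s['position'],s['opening']*87)
mv((521.5,-304.5,125),19,s=s)
im=cv2.imread('pics/s6.png'); cv2.imwrite('pics/c15.png',cv2.resize(im[205:295,250:370],None,fx=6,fy=6,interpolation=cv2.INTER_NEAREST))
t=cv2.imread('pics/top0.png'); a=cv2.resize(t[195:285,400:500],None,fx=4,fy=4,interpolation=cv2.INTER_NEAREST)
s=cv2.imread('pics/s6.png'); b=cv2.resize(s[170:225,200:295],None,fx=4,fy=4,interpolation=cv2.INTER_NEAREST)
cv2.imwrite('pics/c16.png',np.hstack([a,cv2.copyMakeBorder(b,0,360-220,0,0,cv2.BORDER_CONSTANT)]))
```

```text
[ 0.5415382  -0.05572898  0.15175676] 55.83218327823621
dp [-241.5  -63.    27.1] turn [ 0.3  0.2 -9. ]
```

View pics/c15.png

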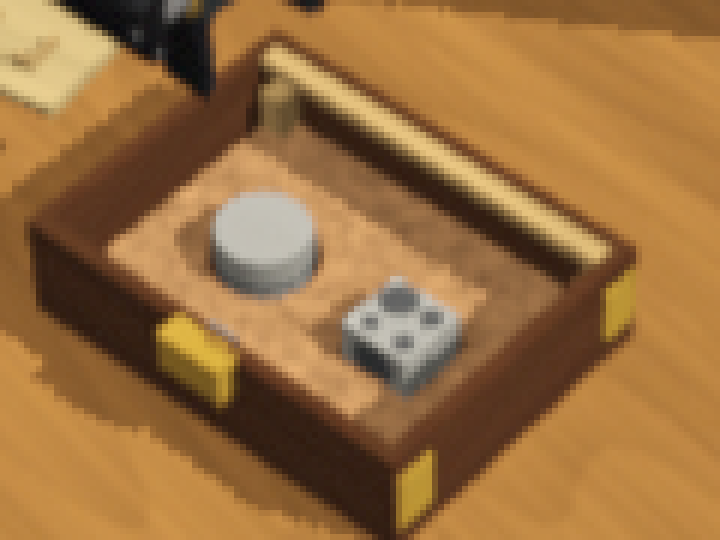

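View pics/c16.png

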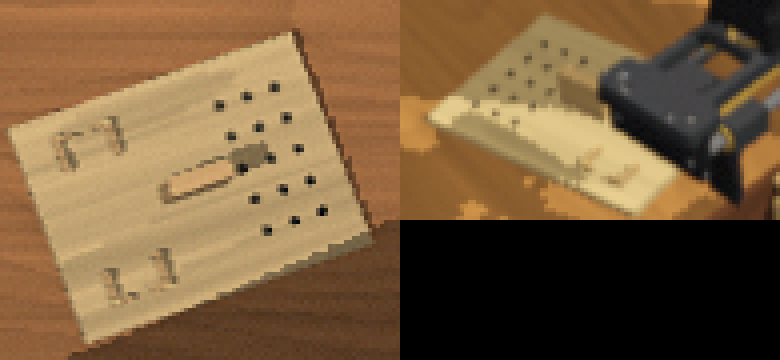

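Run:
```python
from h import *
print(onz('top',450-.4,240-.4,.036))
print(proj('top',[.5215,-.3045,.036]))
print(onz('top',450-.4,240-.4,.036)[:2]-onz('top',447,240,.006)[:2])
```

```text
[ 0.51890291 -0.30511708  0.036     ]
(np.float64(449.2934075264711), np.float64(238.50778249989085))
[-0.0045299   0.00043966]
```

jog_arm:
  rows:
    - {"dp": [-241.5, -63, 27], "turn": [0, 0, -9], "grip": 0.5}
    - {"dp": [-241.5, -63, 27], "turn": [0, 0, -9], "grip": 0.5}
    - {"dp": [-241.5, -63, 27], "turn": [0, 0, -9], "grip": 0.5}
    - {"dp": [-241.5, -63, 27], "turn": [0, 0, -9], "grip": 0.5}
    - {"dp": [-241.5, -63, 27], "turn": [0, 0, -9], "grip": 0.5}
    - {"dp": [-241.5, -63, 27], "turn": [0, 0, -9], "grip": 0.5}
    - {"dp": [-241.5, -63, 27], "turn": [0, 0, -9], "grip": 0.5}

```text
time_s: 12.8
position: [0.5185, -0.3049, 0.1205]
tcp_rot: [[-0.322, 0.947, -0.003], [0.947, 0.322, 0.003], [0.003, -0.002, -1.0]]
force: [-0.4, 0.1, -0.3]
opening: 0.503
```

Run:
```python
from h import *
cap('scene','s7')
s=bot.read_state(); print(s['position'],s['opening']*87)
mv((521,-304.5,20),19,s=s)
s=cv2.imread('pics/s7.png'); cv2.imwrite('pics/c17.png',cv2.resize(s[150:240,190:310],None,fx=6,fy=6,interpolation=cv2.INTER_NEAREST))
```

```text
[ 0.51861068 -0.303158    0.12083619] 43.506142787404606
dp [ -2.5   2.  100.8] turn [-0.1 -0.2 -0.1]
```

View pics/c17.png

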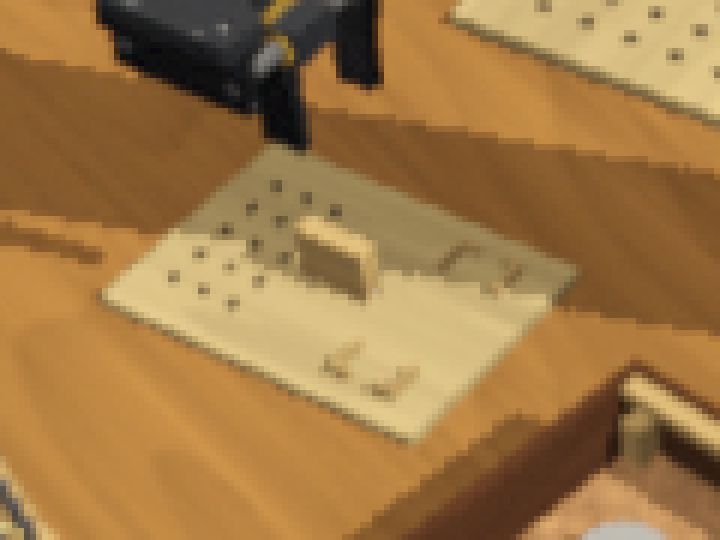

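jog_arm:
  rows:
    - {"dp": [-1.5, 1.5, 50], "turn": [0, 0, 0], "grip": 0.5}
    - {"dp": [-1.5, 1.5, 85], "turn": [0, 0, 0], "grip": 0.5}
    - {"dp": [-1.5, 1.5, 97], "turn": [0, 0, 0], "grip": 0.5}
    - {"dp": [-1.5, 1.5, 100], "turn": [0, 0, 0], "grip": 0.5}
    - {"dp": [-1.5, 1.5, 100], "turn": [0, 0, 0], "grip": 0.5}
    - {"dp": [-1.5, 1.5, 100], "turn": [0, 0, 0], "grip": 0.5}

```text
time_s: 13.45
position: [0.523, -0.3053, 0.0244]
tcp_rot: [[-0.326, 0.945, 0.002], [0.945, 0.326, -0.002], [-0.003, 0.002, -1.0]]
force: [-1.2, 0.7, 0.3]
opening: 0.5
```

Run:
```python
from h import *
cap('scene','s8')
s=bot.read_state(); print(s['position'],s['opening']*87)
s=cv2.imread('pics/s8.png'); cv2.imwrite('pics/c18.png',cv2.resize(s[160:230,190:300],None,fx=7,fy=7,interpolation=cv2.INTER_NEAREST))
```

```text
[ 0.52297146 -0.30553012  0.02448931] 43.38945912682945
```

View pics/c18.png

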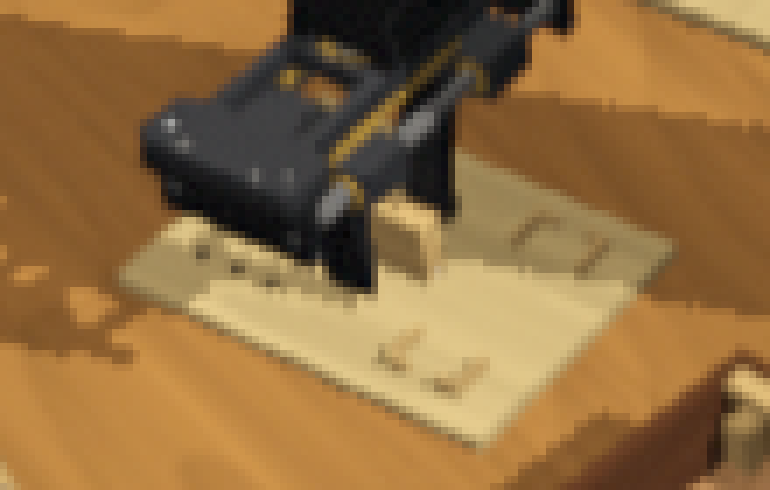

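jog_arm:
  rows:
    - {"dp": [0, 0, 2], "turn": [0, 0, 0], "grip": 0}
    - {"dp": [0, 0, 2], "turn": [0, 0, 0], "grip": 0}
    - {"dp": [0, 0, 2], "turn": [0, 0, 0], "grip": 0}
    - {"dp": [0, 0, 2], "turn": [0, 0, 0], "grip": 0}
    - {"dp": [0, 0, 2], "turn": [0, 0, 0], "grip": 0}
    - {"dp": [0, 0, 2], "turn": [0, 0, 0], "grip": 0}
    - {"dp": [0, 0, 2], "turn": [0, 0, 0], "grip": 0}

```text
time_s: 14.2
position: [0.5217, -0.3051, 0.0207]
tcp_rot: [[-0.325, 0.946, -0.0], [0.946, 0.325, 0.0], [0.0, -0.0, -1.0]]
force: [-1.6, -0.4, 0.6]
opening: 0.135
```

jog_arm:
  rows:
    - {"dp": [0, 0, -50], "turn": [0, 0, 0], "grip": 0}
    - {"dp": [0, 0, -100], "turn": [0, 0, 0], "grip": 0}
    - {"dp": [0, 0, -150], "turn": [0, 0, 0], "grip": 0}
    - {"dp": [0, 0, -150], "turn": [0, 0, 0], "grip": 0}
    - {"dp": [0, 0, -150], "turn": [0, 0, 0], "grip": 0}

```text
time_s: 14.7
position: [0.5217, -0.3048, 0.171]
tcp_rot: [[-0.326, 0.945, 0.001], [0.945, 0.326, -0.0], [-0.001, 0.0, -1.0]]
force: [0.1, 0.4, -4.3]
opening: 0.132
```

Run:
```python
from h import *
cap('scene','s9');cap('top','t9')
s=bot.read_state(); print(s['position'],s['opening']*87,s['force'],s['tcp_rot'])
s=cv2.imread('pics/s9.png');t=cv2.imread('pics/t9.png'); cv2.imwrite('pics/c19.png',np.hstack([cv2.resize(s[110:230,190:310],None,fx=3.3,fy=3.3),cv2.resize(t[190:310,390:510],None,fx=3.3,fy=3.3)]))
```

```text
[ 0.52007902 -0.30345748  0.16826769] 12.228890311406458 [-0.41246808  0.48296084 -5.08142652] [[-0.32550783  0.94552927 -0.00436538]
 [ 0.94552583  0.32552439  0.00384359]
 [ 0.00505526 -0.00287647 -0.99998308]]
```

View pics/c19.png

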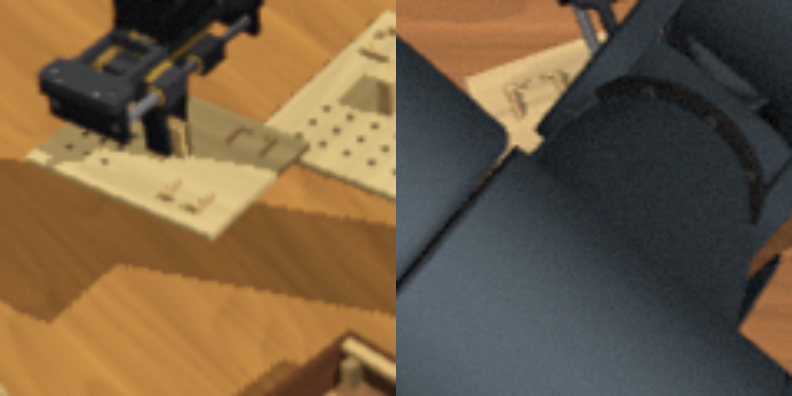

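Both blocks are seated and the tray is held level (opening 12.2 mm). Next I work out the tilted insertion as displacements from the grasp pose.

```bash
cat > tr.py <<'E'
from h import *
C=np.array([533.2,-16.3,0]); T0=np.array([521.1,-305.7,0]); Rc=Ro.from_euler('z',10.1,degrees=True).as_matrix()
h=20.5
def disp(Xt,Yt,dz): # TCP displacement from grasp, world
    d=C+Rc@[Xt,Yt,0]-T0; d[2]=dz; return d
def step(d0,R0,d1,yaw,tilt):
    """from displacement d0, command orientation R0"""
    R1=Rdown(yaw,tilt); print('dp',np.round(R0.T@(np.array(d1)-np.array(d0)),1),'turn',np.round(Ro.from_matrix(R0.T@R1).as_rotvec(degrees=True),1))
    return R1
E
python3 - <<'E'
from tr import *
R0=Rdown(19)
a=np.array([0,0,150.]); b=disp(6,0,130)
R1=step(a,R0,b,10.1,-17)
R2=step(b,R1,disp(6,0,56.8),10.1,-17)
R2=step(disp(6,0,56.8),R1,disp(-8.5,0,56.8),10.1,-17)
E
```

```text
dp [268.8 111.6  20. ] turn [-17.   -1.3   8.8]
dp [  0.  -21.4  70. ] turn [0. 0. 0.]
dp [  0.  -13.9  -4.2] turn [0. 0. 0.]
```

jog_arm:
  rows:
    - {"dp": [268.8, 111.6, 20], "turn": [-17, -1.3, 8.8], "grip": 0}
    - {"dp": [268.8, 111.6, 20], "turn": [-17, -1.3, 8.8], "grip": 0}
    - {"dp": [268.8, 111.6, 20], "turn": [-17, -1.3, 8.8], "grip": 0}
    - {"dp": [268.8, 111.6, 20], "turn": [-17, -1.3, 8.8], "grip": 0}
    - {"dp": [268.8, 111.6, 20], "turn": [-17, -1.3, 8.8], "grip": 0}
    - {"dp": [268.8, 111.6, 20], "turn": [-17, -1.3, 8.8], "grip": 0}
    - {"dp": [268.8, 111.6, 20], "turn": [-17, -1.3, 8.8], "grip": 0}
    - {"dp": [268.8, 111.6, 20], "turn": [-17, -1.3, 8.8], "grip": 0}
    - {"dp": [268.8, 111.6, 20], "turn": [-17, -1.3, 8.8], "grip": 0}
    - {"dp": [268.8, 111.6, 20], "turn": [-17, -1.3, 8.8], "grip": 0}

```text
time_s: 15.8
position: [0.5398, -0.0158, 0.1501]
tcp_rot: [[-0.174, 0.942, 0.287], [0.985, 0.166, 0.051], [0.001, 0.292, -0.956]]
force: [0.1, -0.1, -4.0]
opening: 0.135
```

```bash
cat > st.py <<'E'
from tr import *
import sys
n=sys.argv[1]; x0,y0,x1,y1,S=map(int,sys.argv[2:7])
im,_=cap('scene',n); 
s=bot.read_state(); p=np.array(s['position'])*1000
print('case frame',np.round(Rc.T@(p-C),1),'z',round(p[2],1),'F case',np.round(Rc.T@np.array(s['force']),1),'open',round(s['opening']*87,1),'t',s['time_s'])
R=Rc.T@np.array(s['tcp_rot']); print('tool y in case',np.round(R[:,1],3),'tool x',np.round(R[:,0],3))
cv2.imwrite(f'pics/{n}c.png',cv2.resize(cv2.imread(f'pics/{n}.png')[y0:y1,x0:x1],None,fx=S,fy=S,interpolation=cv2.INTER_NEAREST))
E
python3 st.py s10 230 170 380 300 5
```

```text
case frame [  6.6  -0.8 150.3] z 150.3 F case [ 0.4  0.1 -3.3] open 11.6 t 15.85
tool y in case [ 0.956 -0.002  0.292] tool x [0.002 1.    0.001]
```

View pics/s10c.png

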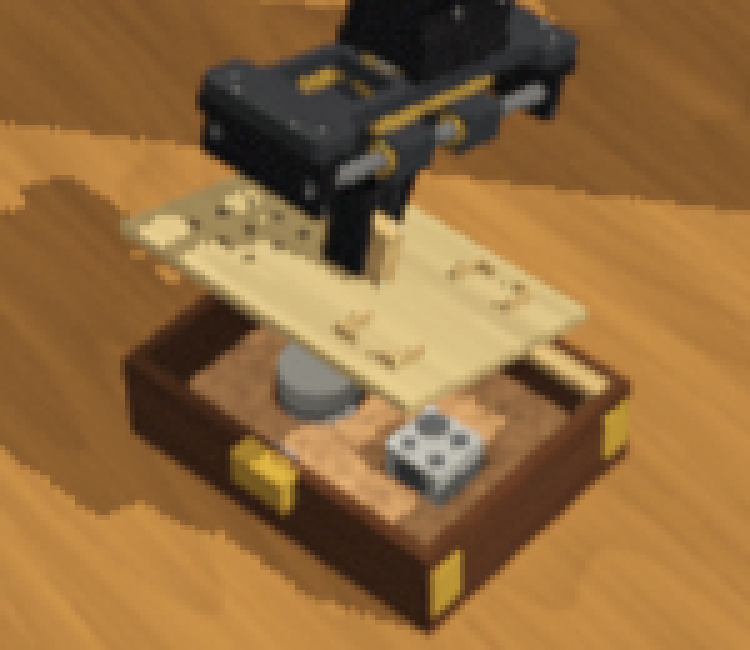

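jog_arm:
  rows:
    - {"dp": [0, -9, 30], "turn": [0, 0, 0], "grip": 0}
    - {"dp": [0, -16, 52], "turn": [0, 0, 0], "grip": 0}
    - {"dp": [0, -19.5, 64], "turn": [0, 0, 0], "grip": 0}
    - {"dp": [0, -21.4, 70], "turn": [0, 0, 0], "grip": 0}
    - {"dp": [0, -21.4, 70], "turn": [0, 0, 0], "grip": 0}
    - {"dp": [0, -21.4, 70], "turn": [0, 0, 0], "grip": 0}

```text
time_s: 16.45
position: [0.5405, -0.0152, 0.0779]
tcp_rot: [[-0.175, 0.941, 0.289], [0.985, 0.167, 0.051], [-0.0, 0.294, -0.956]]
force: [-0.4, -0.3, -3.7]
opening: 0.136
```

```bash
python3 st.py s11 230 170 380 300 5
```

```text
case frame [ 7.5 -0.1 78.2] z 78.2 F case [ 0.6  0.1 -3.8] open 11.8 t 16.5
tool y in case [0.956 0.    0.294] tool x [ 0.     1.    -0.001]
```

View pics/s11c.png

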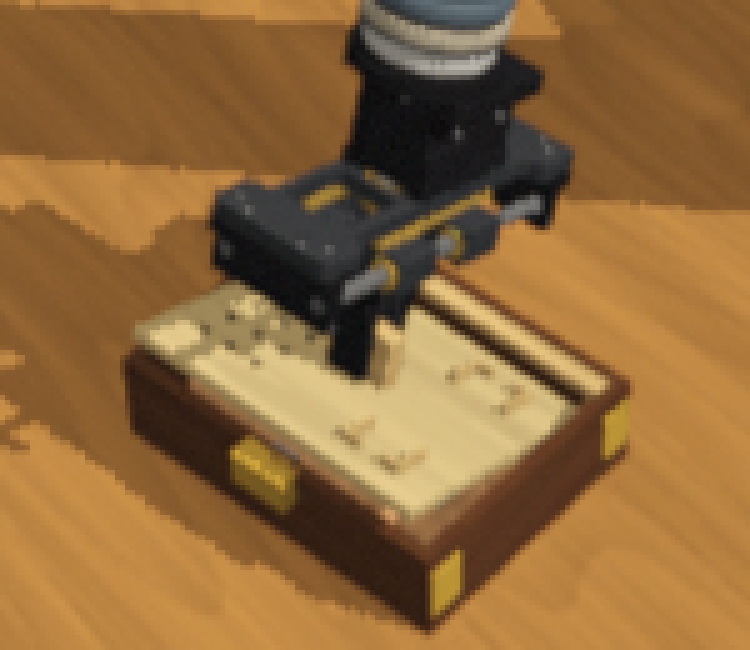

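jog_arm:
  rows:
    - {"dp": [0, -3.8, -1.2], "turn": [0, 0, 0], "grip": 0}
    - {"dp": [0, -7.7, -2.3], "turn": [0, 0, 0], "grip": 0}
    - {"dp": [0, -10.5, -3.2], "turn": [0, 0, 0], "grip": 0}
    - {"dp": [0, -10.5, -3.2], "turn": [0, 0, 0], "grip": 0}

```text
time_s: 16.9
position: [0.5283, -0.0163, 0.0776]
tcp_rot: [[-0.176, 0.941, 0.288], [0.984, 0.168, 0.052], [0.001, 0.292, -0.956]]
force: [0.1, -0.1, -5.3]
opening: 0.134
```

```bash
python3 st.py s12 230 170 380 300 5
```

```text
case frame [-4.4  0.7 77.6] z 77.6 F case [ 0.3  0.1 -3.6] open 11.5 t 16.95
tool y in case [0.956 0.    0.293] tool x [-0.  1.  0.]
```

View pics/s12c.png

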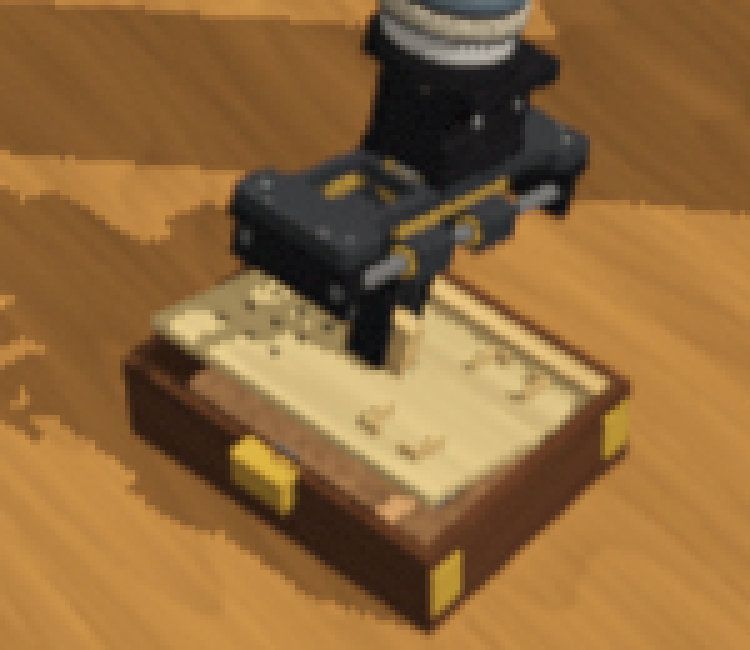

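jog_arm:
  rows:
    - {"dp": [0, -1.5, -0.5], "turn": [0, 0, 0], "grip": 0}
    - {"dp": [0, -3, -0.9], "turn": [0, 0, 0], "grip": 0}
    - {"dp": [0, -3.8, -1.2], "turn": [0, 0, 0], "grip": 0}
    - {"dp": [0, -3.8, -1.2], "turn": [0, 0, 0], "grip": 0}

```text
time_s: 17.35
position: [0.525, -0.0171, 0.0774]
tcp_rot: [[-0.176, 0.941, 0.288], [0.984, 0.168, 0.052], [0.0, 0.293, -0.956]]
force: [-0.5, 0.3, -4.2]
opening: 0.139
```

```bash
python3 st.py s13 230 170 380 300 5
```

```text
case frame [-8.1  0.6 77.5] z 77.5 F case [-1.  -0.4 -4.5] open 11.6 t 17.4
tool y in case [0.956 0.    0.293] tool x [-0.  1.  0.]
```

jog_arm:
  rows:
    - {"dp": [0, -1, -0.3], "turn": [0, 0, 0], "grip": 0}
    - {"dp": [0, -1.4, -0.4], "turn": [0, 0, 0], "grip": 0}
    - {"dp": [0, -1.4, -0.4], "turn": [0, 0, 0], "grip": 0}

```text
time_s: 17.7
position: [0.5247, -0.0175, 0.0778]
tcp_rot: [[-0.176, 0.941, 0.29], [0.984, 0.168, 0.051], [-0.0, 0.294, -0.956]]
force: [2.7, 2.8, -4.4]
opening: 0.135
```

```bash
python3 st.py s14 230 170 380 300 5
```

```text
case frame [-8.6  0.4 77.7] z 77.7 F case [ 5.1  2.5 -4.3] open 11.7 t 17.75
tool y in case [0.956 0.    0.294] tool x [-0.  1. -0.]
```

View pics/s14c.png

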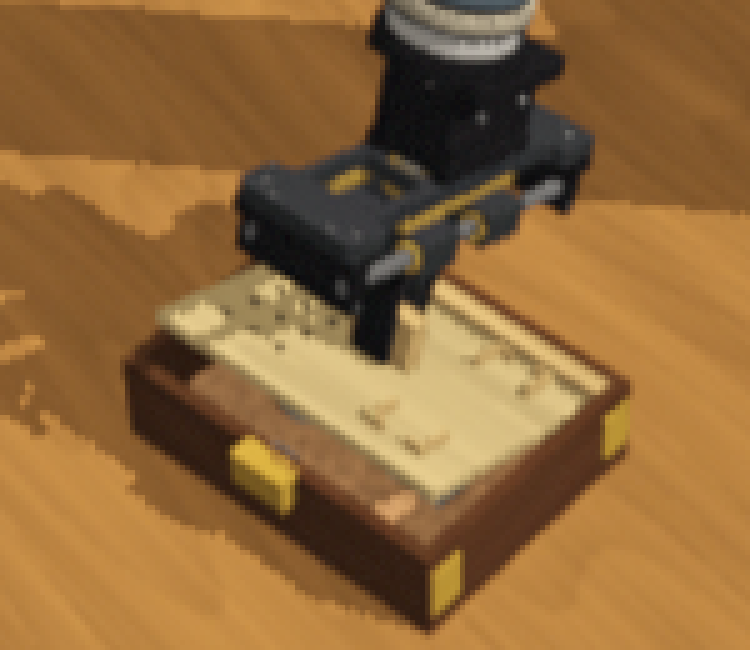

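```bash
cat >> tr.py <<'E'
def sw(th,zb,g):
    a=np.radians(th); c,s=np.cos(a),np.sin(a)
    return disp(-70.4+g+68.25*c-(h-6)*s,0,zb+68.25*s-h*(1-c))
E
python3 - <<'E'
from tr import *
cur=disp(-10.41,0,56.8); R0=Rdown(10.1,-17)
for th,zb,g in[(15,37.6,.8),(12,37.3,1),(9,37,1.2),(7,37,1.3),(5,36.7,1.4),(3,36.3,1.5),(1,36,1.5),(0,36,1.5),(-.5,35.5,1.5)]:
    print(th,end=' '); step(cur,R0,sw(th,zb,g),10.1,-th)
E
```

```text
15 dp [-0.   2.2  3. ] turn [ 2. -0. -0.]
12 dp [-0.   2.9  6.9] turn [ 5. -0.  0.]
9 dp [ 0.   3.3 10.8] turn [ 8. -0. -0.]
7 dp [ 0.   3.6 13.3] turn [10. -0.  0.]
5 dp [-0.   3.6 16. ] turn [12. -0. -0.]
3 dp [-0.   3.6 18.8] turn [14. -0.  0.]
1 dp [ 0.   3.3 21.5] turn [16. -0. -0.]
0 dp [-0.   3.3 22.7] turn [17. -0. -0.]
-0.5 dp [ 0.   3.1 23.8] turn [17.5 -0.  -0. ]
```

jog_arm:
  rows:
    - {"dp": [0, 2.2, 3], "turn": [2, 0, 0], "grip": 0}
    - {"dp": [0, 2.9, 6.9], "turn": [5, 0, 0], "grip": 0}
    - {"dp": [0, 3.3, 10.8], "turn": [8, 0, 0], "grip": 0}
    - {"dp": [0, 3.3, 10.8], "turn": [8, 0, 0], "grip": 0}
    - {"dp": [0, 3.3, 10.8], "turn": [8, 0, 0], "grip": 0}

```text
time_s: 18.25
position: [0.5293, -0.016, 0.0678]
tcp_rot: [[-0.176, 0.972, 0.154], [0.984, 0.174, 0.029], [0.001, 0.157, -0.988]]
force: [0.5, 0.1, -3.8]
opening: 0.138
```

```bash
python3 st.py s15 230 170 380 300 5
```

```text
case frame [-4.3  1.1 67.8] z 67.8 F case [-0.8  0.3 -4.7] open 11.8 t 18.3
tool y in case [0.988 0.    0.156] tool x [-0.001  1.     0.001]
```

View pics/s15c.png

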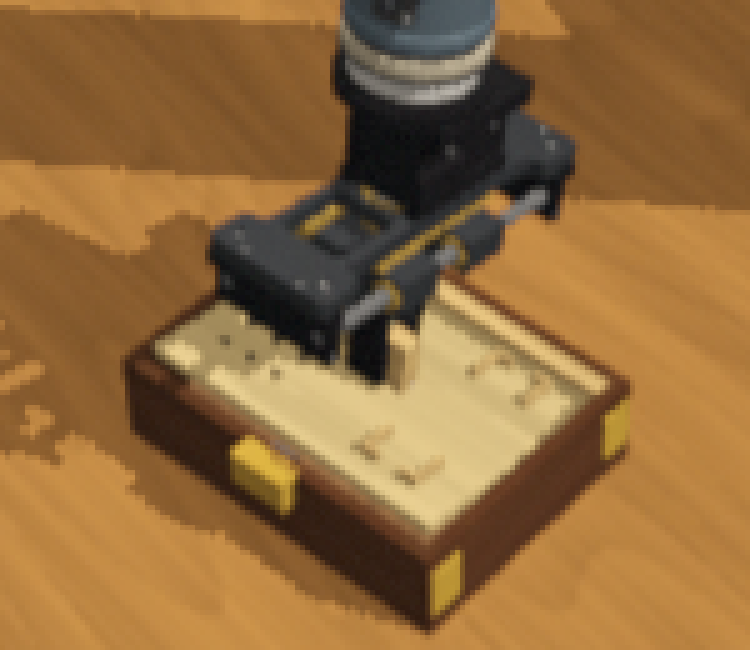

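Run:
```python
from tr import *
cur=sw(9,37,1.2); R0=Rdown(10.1,-9)
for th,zb,g in[(7,37,1.3),(6,36.7,1.3),(5,36.7,1.4),(4,36.5,1.4),(3,36.3,1.5),(2,36,1.5),(1,36,1.5),(0,36,1.5),(-1,35.5,1.5)]:
    print(th,end=' '); step(cur,R0,sw(th,zb,g),10.1,-th)
```

```text
7 dp [0.  0.6 2.4] turn [ 2. -0.  0.]
6 dp [0.  0.7 3.9] turn [ 3. -0.  0.]
5 dp [-0.   1.   5.1] turn [ 4. -0.  0.]
4 dp [0.  1.1 6.5] turn [ 5.  0. -0.]
3 dp [-0.   1.3  7.9] turn [ 6. -0.  0.]
2 dp [0.  1.4 9.4] turn [ 7.  0. -0.]
1 dp [ 0.   1.5 10.6] turn [ 8.  0. -0.]
0 dp [-0.   1.6 11.8] turn [9. 0. 0.]
-1 dp [-0.   1.6 13.5] turn [10. -0. -0.]
```

jog_arm:
  rows:
    - {"dp": [0, 0.6, 2.4], "turn": [2, 0, 0], "grip": 0}
    - {"dp": [0, 1, 5.1], "turn": [4, 0, 0], "grip": 0}
    - {"dp": [0, 1.2, 7.2], "turn": [5.5, 0, 0], "grip": 0}
    - {"dp": [0, 1.2, 7.2], "turn": [5.5, 0, 0], "grip": 0}

```text
time_s: 18.7
position: [0.531, -0.0158, 0.0609]
tcp_rot: [[-0.176, 0.983, 0.059], [0.984, 0.176, 0.012], [0.001, 0.06, -0.998]]
force: [-1.5, -1.2, -2.7]
opening: 0.137
```

```bash
python3 st.py s16 230 170 380 300 5
```

```text
case frame [-2.1  0.9 60.9] z 60.9 F case [-1.6 -1.4 -3.4] open 11.9 t 18.75
tool y in case [0.998 0.001 0.06 ] tool x [-0.001  1.     0.001]
```

View pics/s16c.png

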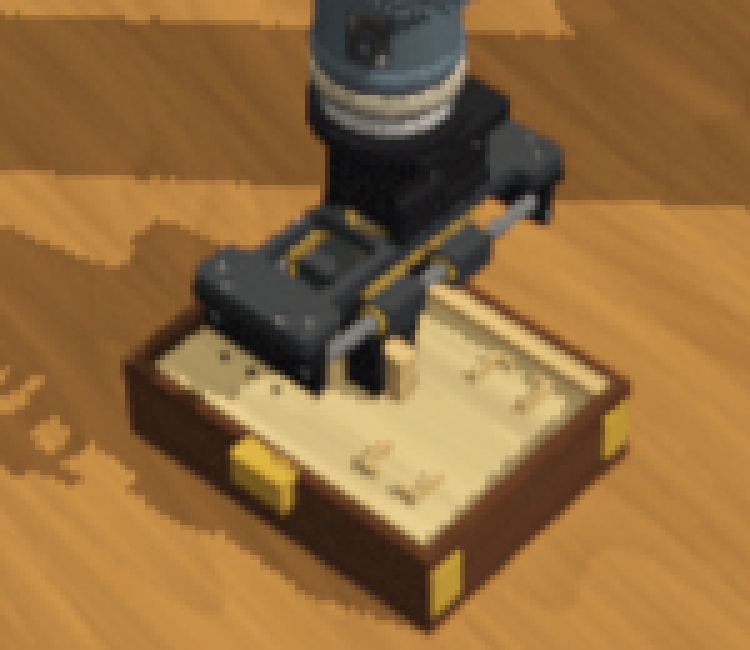

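jog_arm:
  rows:
    - {"dp": [0, 0.2, 1.9], "turn": [1.5, 0, 0], "grip": 0}
    - {"dp": [0, 0.4, 3.8], "turn": [3, 0, 0], "grip": 0}
    - {"dp": [0, 0.4, 4.8], "turn": [3.7, 0, 0], "grip": 0}
    - {"dp": [0, 0.4, 4.8], "turn": [3.7, 0, 0], "grip": 0}

```text
time_s: 19.15
position: [0.532, -0.0156, 0.0567]
tcp_rot: [[-0.176, 0.984, -0.004], [0.984, 0.176, 0.0], [0.001, -0.004, -1.0]]
force: [-3.4, -1.2, 0.7]
opening: 0.136
```

```bash
python3 st.py s17 230 170 380 300 5; python3 -c "
from h import *
print(bot.read_state()['moment'])"
```

```text
case frame [-1.1  0.9 56.7] z 56.7 F case [-3.  -0.2  1.3] open 11.9 t 19.2
tool y in case [ 1.     0.001 -0.003] tool x [-0.001  1.     0.001]
[-0.10839454  0.34192222 -0.01084251]
```

View pics/s17c.png

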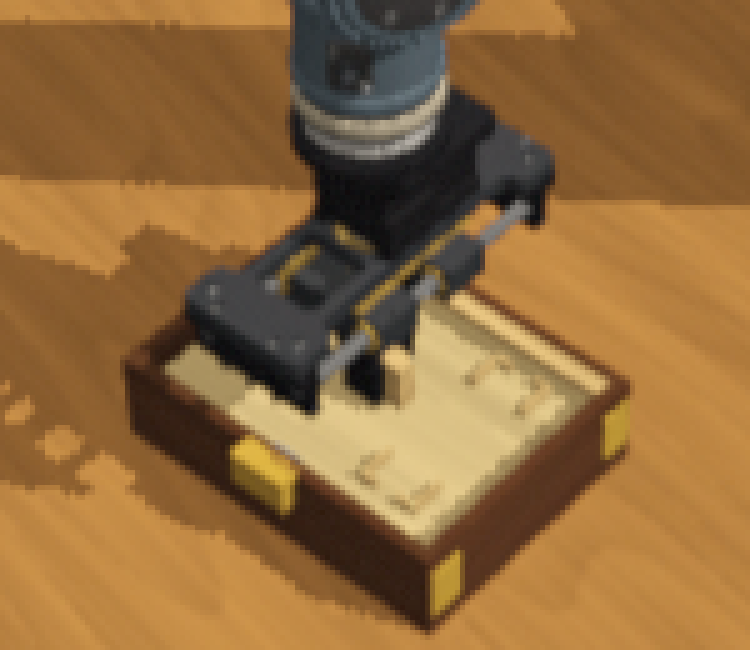

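jog_arm:
  rows:
    - {"dp": [0, 0.3, 1.5], "turn": [1, 0, 0], "grip": 0}
    - {"dp": [0, 0.3, 2.5], "turn": [1, 0, 0], "grip": 0}
    - {"dp": [0, 0.3, 2.5], "turn": [1, 0, 0], "grip": 0}

```text
time_s: 19.5
position: [0.532, -0.0156, 0.0565]
tcp_rot: [[-0.176, 0.984, -0.021], [0.984, 0.176, -0.003], [0.0, -0.021, -1.0]]
force: [-8.3, -1.1, 20.2]
opening: 0.138
```

```bash
python3 st.py s18 230 170 380 300 5; python3 -c "
from h import *
print(bot.read_state()['moment'])"
```

```text
case frame [-1.1  0.9 56.5] z 56.5 F case [-8.2  1.  19.7] open 11.9 t 19.55
tool y in case [ 1.     0.001 -0.021] tool x [-0.001  1.     0.   ]
[-0.0318107   0.91071936 -0.0312946 ]
```

View pics/s18c.png

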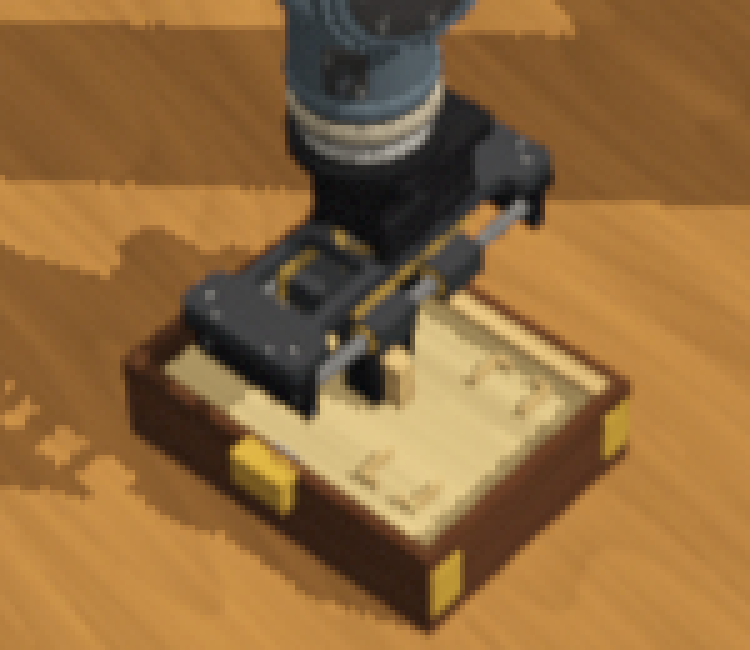

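jog_arm:
  rows:
    - {"dp": [0, -0.3, -2.3], "turn": [-1, 0, 0], "grip": 0}
    - {"dp": [0, -0.3, -2.3], "turn": [-1.2, 0, 0], "grip": 0.4}
    - {"dp": [0, -0.3, -2.3], "turn": [-1.2, 0, 0], "grip": 0.4}
    - {"dp": [0, -0.3, -2.3], "turn": [-1.2, 0, 0], "grip": 0.4}
    - {"dp": [0, -0.3, -2.3], "turn": [-1.2, 0, 0], "grip": 0.4}
    - {"dp": [0, -0.3, -40], "turn": [-1.2, 0, 0], "grip": 0.4}
    - {"dp": [0, -0.3, -90], "turn": [-1.2, 0, 0], "grip": 0.4}
    - {"dp": [0, -0.3, -120], "turn": [-1.2, 0, 0], "grip": 0.4}
    - {"dp": [0, -0.3, -120], "turn": [-1.2, 0, 0], "grip": 0.4}

```text
time_s: 20.45
position: [0.539, -0.016, 0.1783]
tcp_rot: [[-0.176, 0.984, 0.011], [0.984, 0.176, -0.002], [-0.004, 0.011, -1.0]]
force: [0.1, 0.2, 0.3]
opening: 0.401
```

```bash
python3 st.py s19 230 170 380 300 5
python3 - <<'E'
from h import *
mv((453.5,248.3,150),-32)   # see yaw options
print(bot.read_state()['joint_positions'])
E
```

```text
case frame [  4.1  -0.  176.1] z 176.1 F case [-0.5 -0.   0.1] open 34.6 t 20.5
tool y in case [1.    0.001 0.006] tool x [-0.001  1.    -0.002]
dp [274.6 -36.1  25.3] turn [ 0.4 -0.  42.1]
[-1.36028297e+01  2.78983364e+01  9.82848192e+01  4.38230417e-02
  5.34466733e+01 -2.37704572e+01]
```

View pics/s19c.png

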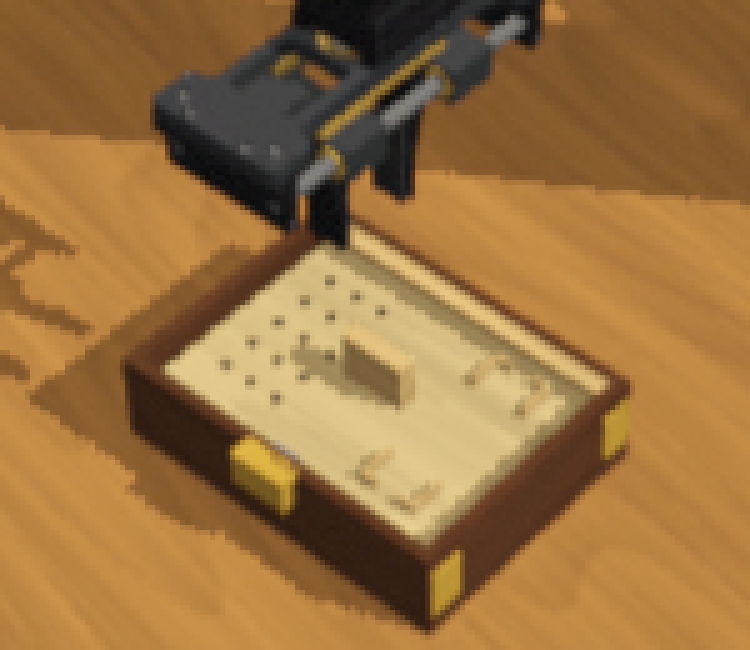

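The tray lies inside the case with its near edge under the lip; the depth check comes later. Next is the ring clamp.

Run:
```python
from h import *
mv((453.5,248.8,120),59.3)
```

```text
dp [275.1 -36.2  55.3] turn [  0.3   0.3 -49.2]
```

jog_arm:
  rows:
    - {"dp": [275, -36, 30], "turn": [0, 0, -49], "grip": 0.6}
    - {"dp": [275, -36, 30], "turn": [0, 0, -49], "grip": 0.6}
    - {"dp": [275, -36, 30], "turn": [0, 0, -49], "grip": 0.6}
    - {"dp": [275, -36, 30], "turn": [0, 0, -49], "grip": 0.6}
    - {"dp": [275, -36, 30], "turn": [0, 0, -49], "grip": 0.6}
    - {"dp": [275, -36, 30], "turn": [0, 0, -49], "grip": 0.6}
    - {"dp": [275, -36, 55], "turn": [0, 0, -49], "grip": 0.6}
    - {"dp": [275, -36, 55], "turn": [0, 0, -49], "grip": 0.6}
    - {"dp": [275, -36, 55], "turn": [0, 0, -49], "grip": 0.6}

```text
time_s: 21.4
position: [0.4505, 0.2486, 0.1176]
tcp_rot: [[-0.858, 0.513, -0.003], [0.513, 0.858, -0.001], [0.002, -0.002, -1.0]]
force: [0.8, -0.5, -0.1]
opening: 0.598
```

Run:
```python
from h import *
im,d=cap('top','t20'); cap('scene','s20')
mv((453.5,248.8,18),59.3); print(bot.read_state()['position'])
s=cv2.imread('pics/s20.png');t=cv2.imread('pics/t20.png'); cv2.imwrite('pics/c20.png',np.hstack([cv2.resize(s[250:350,340:460],(400,333)),cv2.resize(t[180:280,270:390],(400,333))]))
W=world('top',d,(270,180,390,285))
np.save('pics/W20.npy',W)
C=np.array([533.2,-16.3])/1000; Rc=Ro.from_euler('z',10.1,degrees=True).as_matrix()[:2,:2]
P=W[180:285,270:390].reshape(-1,3); q=(P[:,:2]-C)@Rc
for x in(-50,-30,30,50):
    for y in(-70,-35,85,35):
        m=(abs(q[:,0]*1000-x)<7)&(abs(q[:,1]*1000-y)<7)&(P[:,2]>0)
        print(x,y,m.sum(),np.round(np.median(P[m,2])*1000,1) if m.sum() else None)
```

```text
dp [ -1.1   1.1 101. ] turn [ 0.   0.  -0.2]
[0.45195236 0.2484562  0.11896302]
-50 -70 34 41.4
-50 -35 37 41.9
-50 85 36 41.4
-50 35 39 42.2
-30 -70 35 41.9
-30 -35 34 41.6
-30 85 37 42.0
-30 35 35 42.1
30 -70 34 41.6
30 -35 35 41.0
30 85 34 42.0
30 35 36 41.9
50 -70 36 39.9
50 -35 35 41.7
50 85 34 41.3
50 35 35 43.2
```

View pics/c20.png

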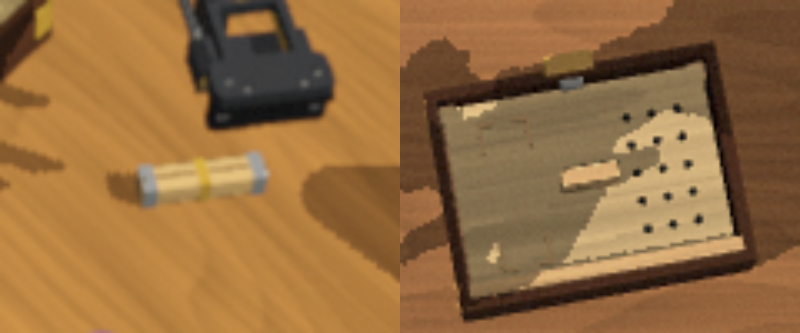

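Depth puts the tray top at 42 ± 1 mm across the whole plate, so it lies flat and home. I'll grasp the clamp.

jog_arm:
  rows:
    - {"dp": [-1, 1, 50], "turn": [0, 0, 0], "grip": 0.6}
    - {"dp": [-1, 1, 88], "turn": [0, 0, 0], "grip": 0.6}
    - {"dp": [-1, 1, 101], "turn": [0, 0, 0], "grip": 0.6}
    - {"dp": [-1, 1, 101], "turn": [0, 0, 0], "grip": 0.6}
    - {"dp": [-1, 1, 101], "turn": [0, 0, 0], "grip": 0.6}

```text
time_s: 22.0
position: [0.454, 0.2494, 0.019]
tcp_rot: [[-0.858, 0.514, 0.002], [0.514, 0.858, 0.001], [-0.001, 0.002, -1.0]]
force: [0.3, -0.1, 0.8]
opening: 0.601
```

```bash
python3 st.py s21 350 250 460 340 7
```

```text
case frame [-31.1 275.6  19.5] z 19.5 F case [1.5 0.3 0.3] open 52.0 t 22.05
tool y in case [0.656 0.755 0.003] tool x [-0.755  0.656 -0.002]
```

View pics/s21c.png

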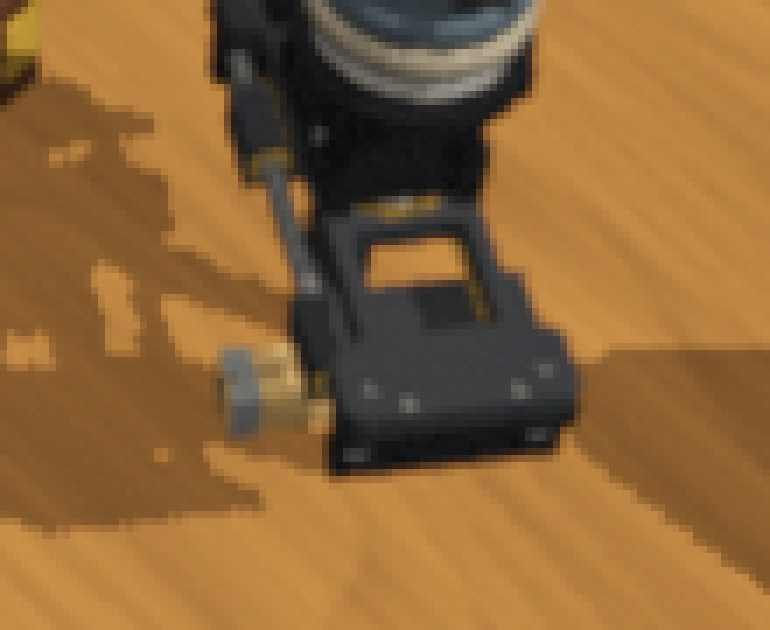

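jog_arm:
  rows:
    - {"dp": [0, 0, 0], "turn": [0, 0, 0], "grip": 0}
    - {"dp": [0, 0, 0], "turn": [0, 0, 0], "grip": 0}
    - {"dp": [0, 0, 0], "turn": [0, 0, 0], "grip": 0}
    - {"dp": [0, 0, 0], "turn": [0, 0, 0], "grip": 0}
    - {"dp": [0, 0, 0], "turn": [0, 0, 0], "grip": 0}
    - {"dp": [0, 0, 0], "turn": [0, 0, 0], "grip": 0}
    - {"dp": [0, 0, -50], "turn": [0, 0, 0], "grip": 0}
    - {"dp": [0, 0, -100], "turn": [0, 0, 0], "grip": 0}
    - {"dp": [0, 0, -110], "turn": [0, 0, 0], "grip": 0}
    - {"dp": [0, 0, -110], "turn": [0, 0, 0], "grip": 0}

```text
time_s: 23.05
position: [0.4541, 0.2498, 0.1297]
tcp_rot: [[-0.858, 0.513, 0.005], [0.513, 0.858, 0.002], [-0.003, 0.004, -1.0]]
force: [0.9, 0.2, -1.0]
opening: 0.248
```

```bash
python3 st.py s22 330 210 470 330 5
python3 - <<'E'
from h import *
mv((523,35.2,130),100.1); cap('top','t22')
t=cv2.imread('pics/t22.png'); cv2.imwrite('pics/c22.png',cv2.resize(t[190:280,270:385],None,fx=6.9,fy=6,interpolation=cv2.INTER_NEAREST))
E
```

```text
case frame [-32.5 275.7 128.2] z 128.2 F case [-0.4  0.2 -1.2] open 21.5 t 23.1
tool y in case [0.656 0.755 0.001] tool x [-0.755  0.656 -0.001]
dp [-170.1 -147.9   -1.8] turn [  0.1   0.1 -41. ]
```

View pics/s22c.png

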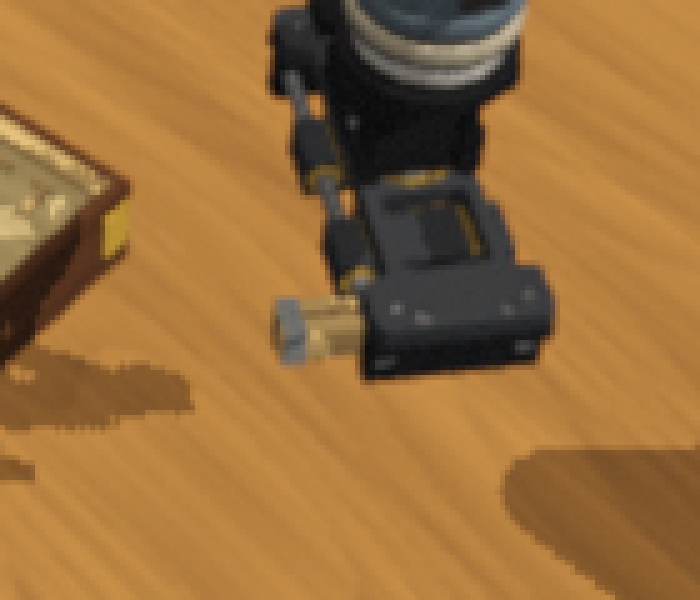

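View pics/c22.png

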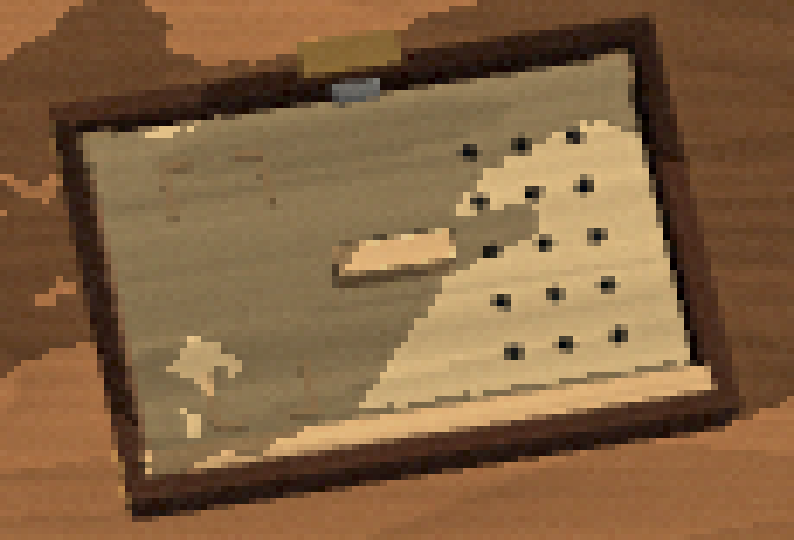

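Run:
```python
from tr import *
for (u,v,z) in[(327.0,231.7,.072),(304.4,237.8,.045)]:
    w=onz('top',u,v,z)*1000; print(np.round(w,1),np.round(Rc.T@(w-C),1))
# lift-relative: clamp top-cam center -> trough
R0=Rdown(59.2)
g=C+Rc@[-1,51.7,0]; print(g)
print(R0.T@np.array([g[0]-453.3,g[1]-248.2,0]))
```

```text
[531.3 -17.8  72. ] [-2.2 -1.2 72. ]
[522.4  33.7  45. ] [-1.9 51.1 45. ]
[523.14903708  34.42344768   0.        ]
[-169.46027998 -147.85978429    0.        ]
```

jog_arm:
  rows:
    - {"dp": [-170, -148.3, 0], "turn": [0, 0, -41], "grip": 0}
    - {"dp": [-170, -148.3, 0], "turn": [0, 0, -41], "grip": 0}
    - {"dp": [-170, -148.3, 0], "turn": [0, 0, -41], "grip": 0}
    - {"dp": [-170, -148.3, 0], "turn": [0, 0, -41], "grip": 0}
    - {"dp": [-170, -148.3, 0], "turn": [0, 0, -41], "grip": 0}
    - {"dp": [-170, -148.3, 0], "turn": [0, 0, -41], "grip": 0}
    - {"dp": [-170, -148.3, 0], "turn": [0, 0, -41], "grip": 0}
    - {"dp": [-170, -148.3, 0], "turn": [0, 0, -41], "grip": 0}

```text
time_s: 23.95
position: [0.5211, 0.0353, 0.1262]
tcp_rot: [[-0.985, -0.174, -0.004], [-0.174, 0.985, 0.001], [0.004, 0.002, -1.0]]
force: [-0.8, 0.2, -0.6]
opening: 0.247
```

jog_arm:
  rows:
    - {"dp": [0, 0, 40], "turn": [0, 0, 0], "grip": 0}
    - {"dp": [0, 0, 55], "turn": [0, 0, 0], "grip": 0}
    - {"dp": [0, 0, 55], "turn": [0, 0, 0], "grip": 0}

```text
time_s: 24.25
position: [0.5198, 0.0366, 0.0703]
tcp_rot: [[-0.984, -0.177, -0.007], [-0.177, 0.984, 0.002], [0.006, 0.003, -1.0]]
force: [-0.5, 0.0, -0.3]
opening: 0.25
```

```bash
python3 st.py s23 250 190 370 290 6
```

```text
case frame [-2.8 53.9 71.6] z 71.6 F case [-0.1 -0.4 -1.3] open 21.6 t 24.3
tool y in case [-0.002  1.     0.002] tool x [-1.    -0.002  0.004]
```

View pics/s23c.png

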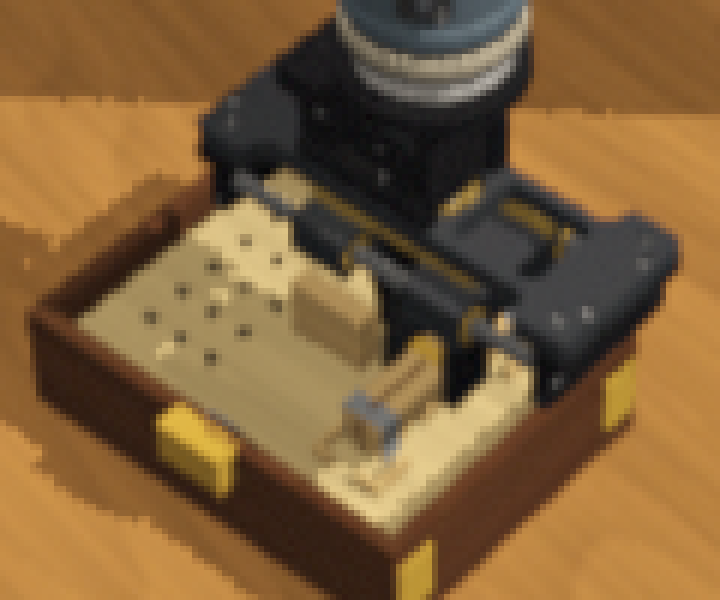

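jog_arm:
  rows:
    - {"dp": [-1, -2, 2], "turn": [0, 0, 0], "grip": 0}
    - {"dp": [-1, -2, 4], "turn": [0, 0, 0], "grip": 0}
    - {"dp": [-1, -2, 4], "turn": [0, 0, 0], "grip": 0}

```text
time_s: 24.6
position: [0.5246, 0.0332, 0.0696]
tcp_rot: [[-0.984, -0.176, 0.002], [-0.176, 0.984, 0.0], [-0.002, -0.0, -1.0]]
force: [0.2, -0.8, 0.2]
opening: 0.249
```

```bash
python3 st.py s24 290 225 350 275 12
python3 - <<'E'
from h import *
cap('top','t24'); t=cv2.imread('pics/t24.png'); cv2.imwrite('pics/c24.png',cv2.resize(t[190:280,270:385],None,fx=6,fy=6,interpolation=cv2.INTER_NEAREST))
E
```

```text
case frame [ 0.1 50.2 69.5] z 69.5 F case [ 0.6 -0.2  0.1] open 21.5 t 24.65
tool y in case [-0.001  1.    -0.   ] tool x [-1.    -0.001 -0.002]
```

View pics/s24c.png

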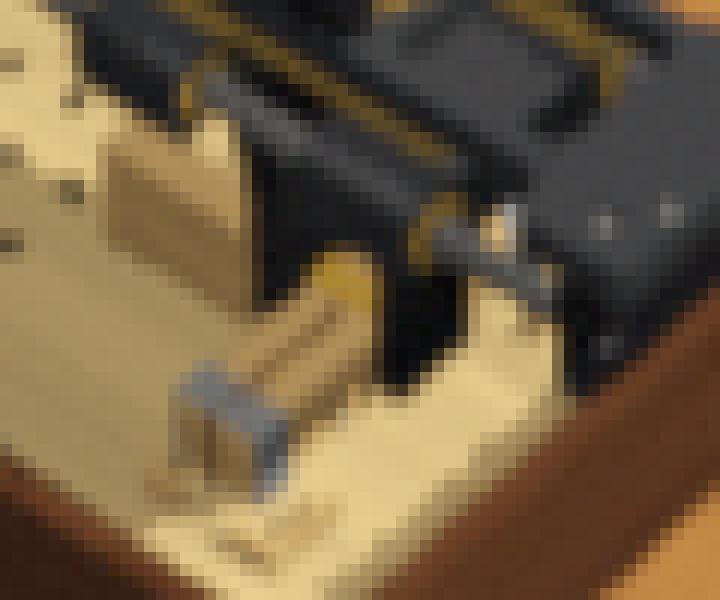

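View pics/c24.png

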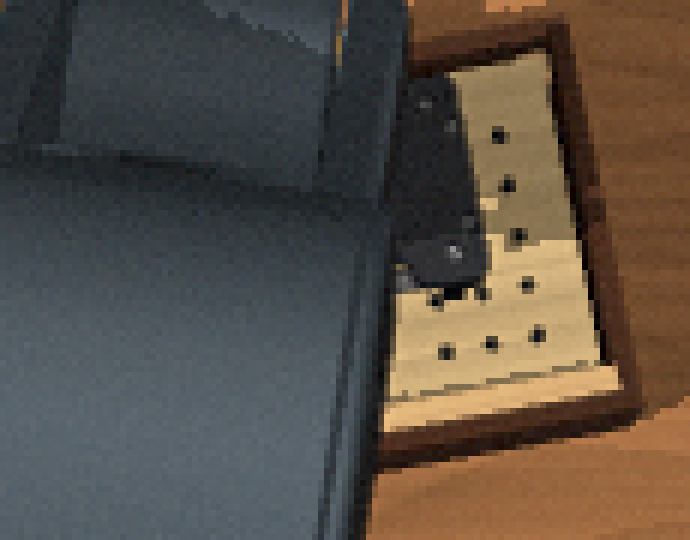

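Run:
```python
import cv2
s=cv2.imread('pics/s19.png'); cv2.imwrite('pics/c25.png',cv2.resize(s[225:275,290:350],None,fx=13,fy=12,interpolation=cv2.INTER_NEAREST))
```

```text
(no output)
```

View pics/c25.png

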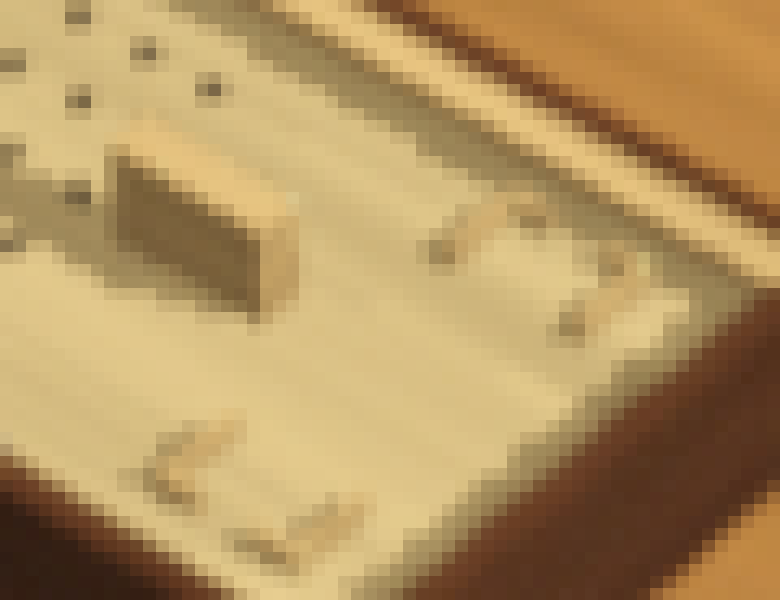

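Run:
```python
from tr import *
def q(u,v,z,n='scene'): w=onz(n,u,v,z)*1000; return np.round(Rc.T@(w-C),1)
print('br',q(290+400/13-.5,225+371/12-.5,.047),'bar',q(290+205/13-.5,225+180/12-.5,.072))
for x,y in[(165,468),(290,555),(510,195),(635,265)]: print(q(290+x/13-.5,225+y/12-.5,.047))
for zt in (.068,.070): print('end top', q(290+190/12-.5,225+385/12-.5,zt),q(290+290/12-.5,225+432/12-.5,zt))
for zt in (.048,.050): print('end bot', q(290+180/12-.5,225+462/12-.5,zt),q(290+265/12-.5,225+497/12-.5,zt))
# expected from TCP for end-face
s=bot.read_state(); p=np.array(s['position'])
for dy in(-.011,.011):
  for dz in(.001,-.019):
    u,v=proj('scene',p+np.array(s['tcp_rot'])@[-.046,dy,0]+[0,0,dz]); print('exp px',round((u-290+.5)*12),round((v-225+.5)*12))
```

```text
br [ 0.6 52.4 47. ] bar [ 1.4  3.8 72. ]
[49.8 36.1 47. ]
[52.  69.5 47. ]
[-51.8  36.   47. ]
[-52.   67.6  47. ]
end top [41.5 39.6 68. ] [37.8 63.4 68. ]
end top [42.8 40.9 70. ] [39.2 64.6 70. ]
end bot [45.5 39.9 48. ] [41.3 59.4 48. ]
end bot [46.8 41.1 50. ] [42.6 60.6 50. ]
exp px 173 388
exp px 175 454
exp px 255 441
exp px 256 506
```

jog_arm:
  rows:
    - {"dp": [-2.5, 0.8, 0], "turn": [0, 0, 0], "grip": 0}
    - {"dp": [-2.5, 0.8, 0], "turn": [0, 0, 0], "grip": 0}

```text
time_s: 24.9
position: [0.5271, 0.0344, 0.0693]
tcp_rot: [[-0.984, -0.176, 0.002], [-0.176, 0.984, 0.0], [-0.002, -0.0, -1.0]]
force: [-1.1, -0.0, -0.1]
opening: 0.247
```

```bash
python3 st.py s25 290 225 350 275 12
```

```text
case frame [ 2.6 51.  69.2] z 69.2 F case [-1.1  0.5 -1.2] open 21.5 t 24.95
tool y in case [-0.001  1.     0.   ] tool x [-1.    -0.001 -0.001]
```

View pics/s25c.png

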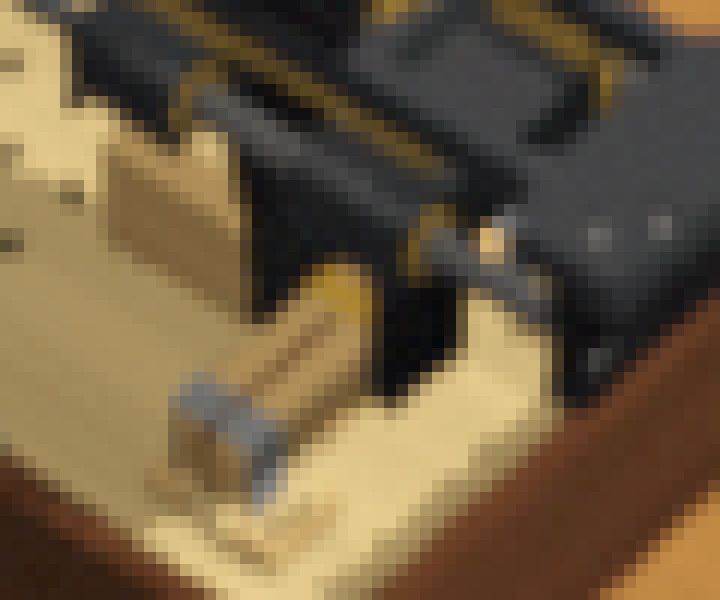

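jog_arm:
  rows:
    - {"dp": [0, 0, 3], "turn": [0, 0, 0], "grip": 0}
    - {"dp": [0, 0, 5], "turn": [0, 0, 0], "grip": 0}
    - {"dp": [0, 0, 6], "turn": [0, 0, 0], "grip": 0}
    - {"dp": [0, 0, 6], "turn": [0, 0, 0], "grip": 0}

```text
time_s: 25.35
position: [0.5264, 0.0343, 0.0633]
tcp_rot: [[-0.984, -0.176, 0.001], [-0.176, 0.984, 0.0], [-0.001, 0.0, -1.0]]
force: [-1.8, 0.4, 4.8]
opening: 0.248
```

```bash
python3 st.py s26 290 225 350 275 12
```

```text
case frame [ 2.1 51.  63.3] z 63.3 F case [-0.4 -0.1  4.9] open 21.6 t 25.4
tool y in case [-0.001  1.     0.   ] tool x [-1.    -0.001 -0.001]
```

View pics/s26c.png

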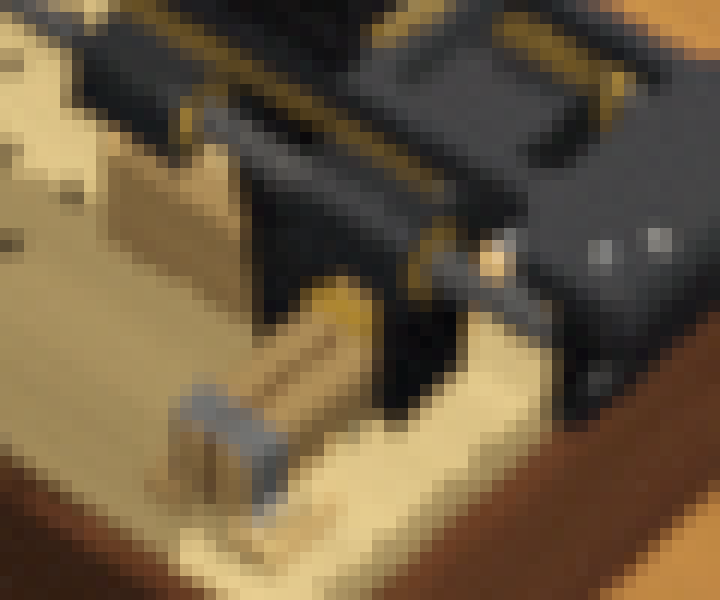

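Run:
```python
from tr import *
s=cv2.imread('pics/s26.png'); c=cv2.resize(s[235:275,292:332],None,fx=20,fy=15,interpolation=cv2.INTER_CUBIC)
def mk(P,col):
    u,v=proj('scene',P); cv2.circle(c,(int((u-292+.5)*20),int((v-235+.5)*15)),3,col,-1)
def cw(x,y,z): return (C+Rc@[x,y,0]+[0,0,z])/1000
# scene-cam offset of tray centre ~(0.6,52.4) for bracket centre
for x in(50,): 
    for y in(-15,15):
        mk(cw(.6+x,52.4+y,48),(0,0,255)); mk(cw(.6+x,52.4+y,42),(255,0,255))
for y in(-11,11):
    for z in(0,20): mk(cw(.6+46,52.4+y,42+z),(0,255,0)); 
cv2.imwrite('pics/c26.png',c)
```

```text
(no output)
```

View pics/c26.png

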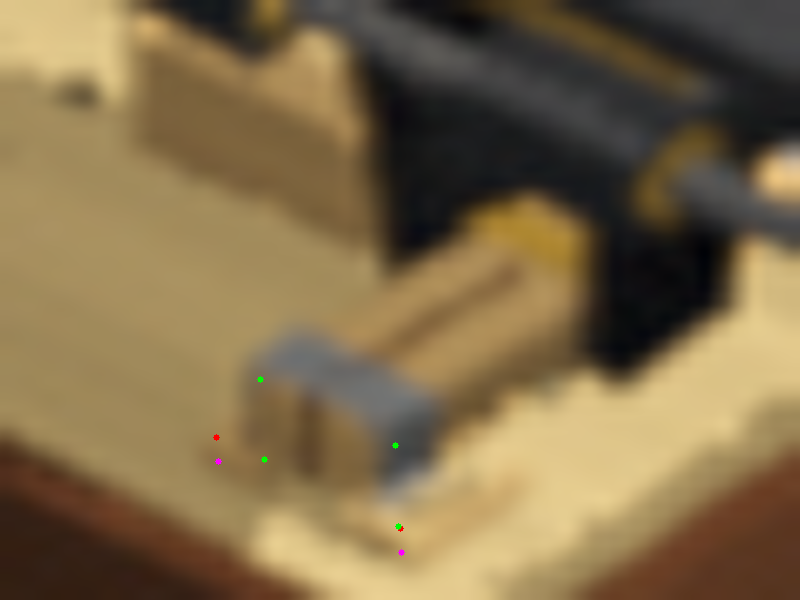

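jog_arm:
  rows:
    - {"dp": [0, 0, 1], "turn": [0, 0, 0], "grip": 0}
    - {"dp": [0, 0, 1.5], "turn": [0, 0, 0], "grip": 0}
    - {"dp": [0, 0, 1.5], "turn": [0, 0, 0], "grip": 0}

```text
time_s: 25.7
position: [0.5264, 0.0343, 0.0625]
tcp_rot: [[-0.984, -0.176, 0.001], [-0.176, 0.984, 0.0], [-0.001, 0.0, -1.0]]
force: [-2.3, 0.0, 11.6]
opening: 0.249
```

```bash
python3 st.py s27 290 225 350 275 12; python3 -c "
from tr import *
s=bot.read_state();print(Rc.T@np.array(s['moment']))"
```

```text
case frame [ 2.1 51.  62.6] z 62.6 F case [-2.7  0.1 11.7] open 21.6 t 25.75
tool y in case [-0.001  1.     0.   ] tool x [-1.    -0.001 -0.001]
[ 0.07476882  0.12237041 -0.02870641]
```

jog_arm:
  rows:
    - {"dp": [0, 0, -1], "turn": [0, 0, 0], "grip": 0.31}
    - {"dp": [0, 0, -1], "turn": [0, 0, 0], "grip": 0.31}
    - {"dp": [0, 0, -1], "turn": [0, 0, 0], "grip": 0.31}
    - {"dp": [0, 0, -12], "turn": [0, 0, 0], "grip": 0.31}
    - {"dp": [0, 0, -40], "turn": [0, 0, 0], "grip": 0.31}
    - {"dp": [0, 0, -90], "turn": [0, 0, 0], "grip": 0.31}
    - {"dp": [0, 0, -130], "turn": [0, 0, 0], "grip": 0.31}
    - {"dp": [0, 0, -130], "turn": [0, 0, 0], "grip": 0.31}

```text
time_s: 26.55
position: [0.5303, 0.0339, 0.1974]
tcp_rot: [[-0.984, -0.176, 0.013], [-0.176, 0.984, -0.001], [-0.013, -0.004, -1.0]]
force: [0.4, -0.1, -0.0]
opening: 0.308
```

```bash
python3 st.py s28 250 190 370 290 6
```

```text
case frame [  4.2  50.4 194.9] z 194.9 F case [-0.3 -0.  -0.6] open 26.7 t 26.6
tool y in case [-0.001  1.    -0.002] tool x [-1.    -0.001 -0.008]
```

View pics/s28c.png

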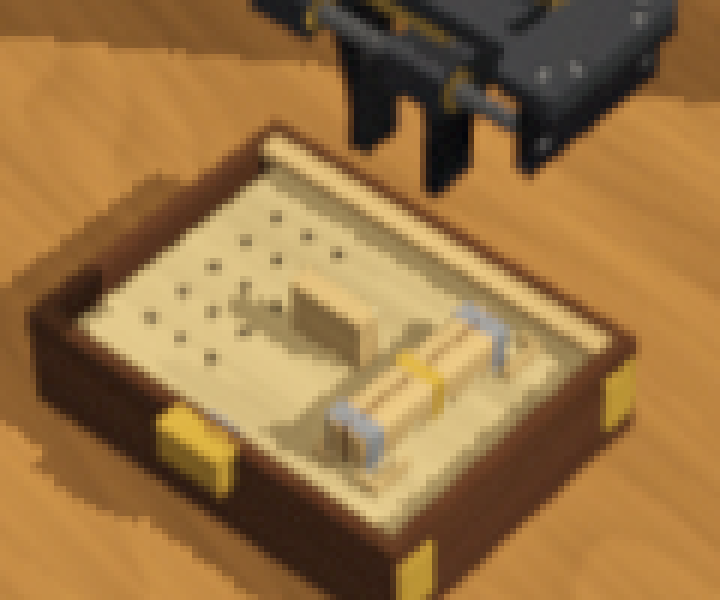

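jog_arm:
  rows:
    - {"dp": [0, 250, 0], "turn": [0, 0, 0], "grip": 0.31}
    - {"dp": [0, 250, 0], "turn": [0, 0, 0], "grip": 0.31}
    - {"dp": [0, 250, 0], "turn": [0, 0, 0], "grip": 0.31}
    - {"dp": [0, 250, 0], "turn": [0, 0, 0], "grip": 0.31}
    - {"dp": [0, 250, 0], "turn": [0, 0, 0], "grip": 0.31}
    - {"dp": [0, 250, 0], "turn": [0, 0, 0], "grip": 0.31}

```text
time_s: 27.2
position: [0.4797, 0.2856, 0.1902]
tcp_rot: [[-0.983, -0.183, -0.002], [-0.183, 0.983, 0.002], [0.002, 0.002, -1.0]]
force: [-0.5, -1.1, -0.2]
opening: 0.311
```

Run:
```python
from tr import *
im,d=cap('top','t30'); ims,ds=cap('scene','s30')
for n,dd,b in(('top',d,(270,180,390,285)),('scene',ds,(250,190,370,290))):
    W=world(n,dd,b); P=W[b[1]:b[3],b[0]:b[2]].reshape(-1,3)*1000; q=(P-C)@Rc
    for x in(-38,-25,-12,12,25,38):
        m=(abs(q[:,0]-x)<5)&(abs(q[:,1]-51)<5)&(P[:,2]>10); print(n,x,m.sum(),np.round(np.median(P[m,2]),1),end=' | ')
    m=(P[:,2]>55.5)&(abs(q[:,0])<56)&(q[:,1]>33)&(q[:,1]<72); r=cv2.minAreaRect(q[m,:2].astype(np.float32)); print('\n',r,q[m,2].mean())
    for y in(-85,-60,85):
        for x in(-50,50):
            m=(abs(q[:,0]-x)<6)&(abs(q[:,1]-y)<5)&(P[:,2]>10); print(x,y,np.round(np.median(P[m,2]),1),end=' ')
    print()
t=cv2.imread('pics/t30.png'); cv2.imwrite('pics/c30.png',cv2.resize(t[185:280,270:385],None,fx=6.9,fy=6,interpolation=cv2.INTER_CUBIC))
```

```text
top -38 23 63.0 | top -25 20 62.9 | top -12 20 63.5 | top 12 19 65.5 | top 25 17 66.4 | top 38 18 67.1 | 
 ((1.9934730529785156, 49.919227600097656), (22.238784790039062, 90.93714904785156), 89.89921569824219) 64.139815840994
-50 -85 42.1 50 -85 42.3 -50 -60 40.0 50 -60 40.1 -50 85 40.5 50 85 41.9 
scene -38 8 60.2 | scene -25 13 62.5 | scene -12 13 64.7 | scene 12 13 65.2 | scene 25 11 67.3 | scene 38 10 67.7 | 
 ((-2.281829833984375, 51.10974884033203), (107.2407455444336, 26.39419937133789), 0.20738087594509125) 63.45792997709643
-50 -85 42.4 50 -85 42.3 -50 -60 41.6 50 -60 41.2 -50 85 41.4 50 85 41.5
```

View pics/c30.png

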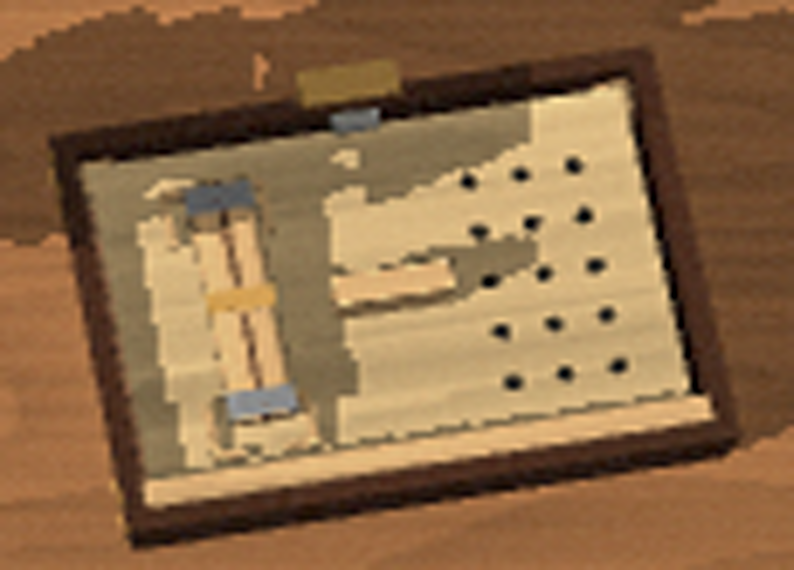

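The clamp is not flat. Its +x end (67.7 mm) sits on the end bracket while its -x end is at 62 mm. In the top view the clamp centre is at x=+2.0 but the brackets centre at -1.9, so it needs about -4 mm in x. I'll re-grasp and shift it.

jog_arm:
  rows:
    - {"dp": [0, -250, 0], "turn": [0, 0, 0], "grip": 0.31}
    - {"dp": [0, -250, 0], "turn": [0, 0, 0], "grip": 0.31}
    - {"dp": [0, -250, 0], "turn": [0, 0, 0], "grip": 0.31}
    - {"dp": [0, -250, 0], "turn": [0, 0, 0], "grip": 0.31}
    - {"dp": [0, -250, 0], "turn": [0, 0, 0], "grip": 0.31}
    - {"dp": [0, -250, 0], "turn": [0, 0, 0], "grip": 0.31}
    - {"dp": [0, -250, 40], "turn": [0, 0, 0], "grip": 0.31}
    - {"dp": [0, -250, 80], "turn": [0, 0, 0], "grip": 0.31}
    - {"dp": [0, -250, 80], "turn": [0, 0, 0], "grip": 0.31}
    - {"dp": [0, -250, 80], "turn": [0, 0, 0], "grip": 0.31}

```text
time_s: 28.3
position: [0.5255, 0.0339, 0.111]
tcp_rot: [[-0.985, -0.175, -0.002], [-0.175, 0.985, 0.001], [0.002, 0.001, -1.0]]
force: [0.7, 0.3, 0.6]
opening: 0.307
```

```bash
python3 st.py s31 250 190 370 290 6
```

```text
case frame [  2.4  50.6 112.2] z 112.2 F case [-0.5 -0.5  0.2] open 26.9 t 28.35
tool y in case [-0.  1.  0.] tool x [-1.    -0.    -0.001]
```

View pics/s31c.png

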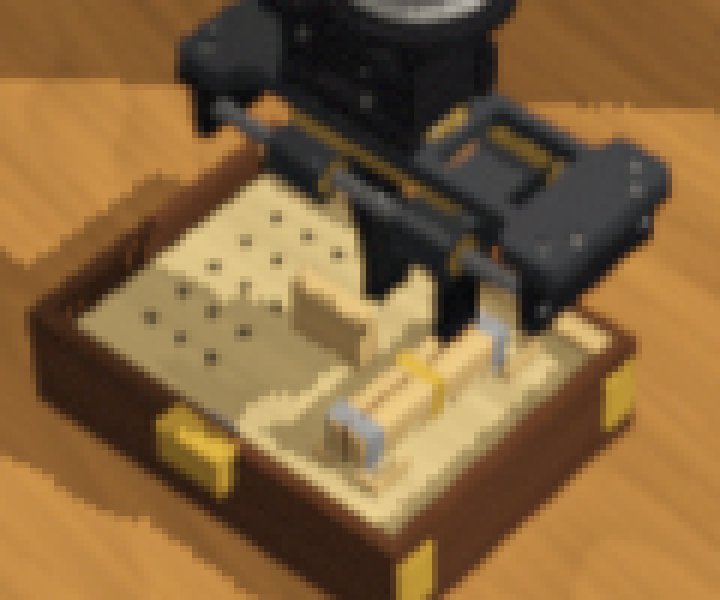

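jog_arm:
  rows:
    - {"dp": [0, 0, 20], "turn": [0, 0, 0], "grip": 0.31}
    - {"dp": [0, 0, 38], "turn": [0, 0, 0], "grip": 0.31}
    - {"dp": [0, 0, 47], "turn": [0, 0, 0], "grip": 0.31}
    - {"dp": [0, 0, 47], "turn": [0, 0, 0], "grip": 0.31}
    - {"dp": [0, 0, 47], "turn": [0, 0, 0], "grip": 0}
    - {"dp": [0, 0, 47], "turn": [0, 0, 0], "grip": 0}
    - {"dp": [0, 0, 47], "turn": [0, 0, 0], "grip": 0}
    - {"dp": [0, 0, 47], "turn": [0, 0, 0], "grip": 0}

```text
time_s: 29.15
position: [0.5274, 0.0343, 0.0655]
tcp_rot: [[-0.984, -0.176, 0.003], [-0.176, 0.984, 0.0], [-0.003, -0.0, -1.0]]
force: [0.2, 0.4, 5.0]
opening: 0.247
```

jog_arm:
  rows:
    - {"dp": [0, 0, -9], "turn": [0, 0, 0], "grip": 0}
    - {"dp": [0, 0, -9], "turn": [0, 0, 0], "grip": 0}
    - {"dp": [4, 0.8, -9], "turn": [0, 0, 0], "grip": 0}
    - {"dp": [4, 0.8, -9], "turn": [0, 0, 0], "grip": 0}

```text
time_s: 29.55
position: [0.521, 0.0346, 0.0731]
tcp_rot: [[-0.984, -0.176, -0.002], [-0.176, 0.984, 0.001], [0.001, 0.001, -1.0]]
force: [0.3, 0.2, -0.8]
opening: 0.25
```

```bash
python3 st.py s32 250 190 370 290 6
```

```text
case frame [-2.6 52.1 73.1] z 73.1 F case [ 0.2  0.2 -1.2] open 21.6 t 29.6
tool y in case [-0.     1.     0.001] tool x [-1.    -0.     0.001]
```

View pics/s32c.png

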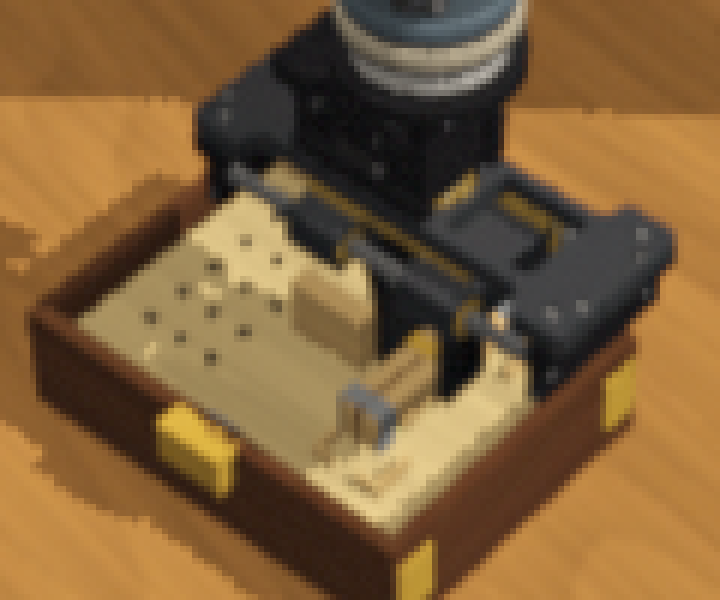

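jog_arm:
  rows:
    - {"dp": [0, 0, 4], "turn": [0, 0, 0], "grip": 0}
    - {"dp": [0, 0, 8], "turn": [0, 0, 0], "grip": 0}
    - {"dp": [0, 0, 10], "turn": [0, 0, 0], "grip": 0}
    - {"dp": [0, 0, 10], "turn": [0, 0, 0], "grip": 0}

```text
time_s: 30.0
position: [0.5231, 0.0345, 0.0635]
tcp_rot: [[-0.984, -0.176, 0.002], [-0.176, 0.984, 0.0], [-0.002, 0.0, -1.0]]
force: [0.8, 0.2, 3.7]
opening: 0.247
```

```bash
python3 st.py s33 290 225 350 275 12
```

```text
case frame [-1.1 51.7 63.6] z 63.6 F case [0.4 0.5 4.1] open 21.7 t 30.05
tool y in case [-0.  1.  0.] tool x [-1.    -0.    -0.002]
```

View pics/s33c.png

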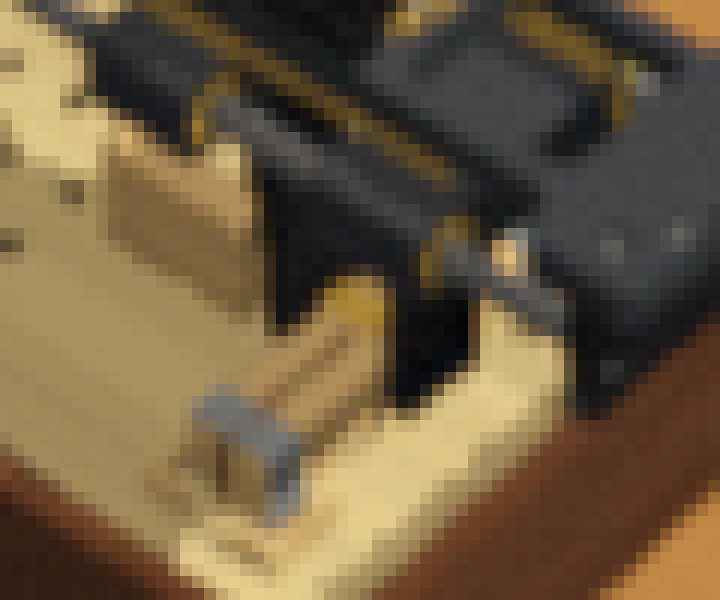

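jog_arm:
  rows:
    - {"dp": [0, 0, 0], "turn": [0, 0, 0], "grip": 0.31}
    - {"dp": [0, 0, 0], "turn": [0, 0, 0], "grip": 0.31}
    - {"dp": [0, 0, 0], "turn": [0, 0, 0], "grip": 0.31}
    - {"dp": [0, 0, -12], "turn": [0, 0, 0], "grip": 0.31}
    - {"dp": [0, 0, -40], "turn": [0, 0, 0], "grip": 0.31}
    - {"dp": [0, 0, -90], "turn": [0, 0, 0], "grip": 0.31}
    - {"dp": [0, 0, -130], "turn": [0, 0, 0], "grip": 0.31}
    - {"dp": [0, 0, -130], "turn": [0, 0, 0], "grip": 0.31}

```text
time_s: 30.85
position: [0.5261, 0.0339, 0.1996]
tcp_rot: [[-0.984, -0.176, 0.013], [-0.176, 0.984, -0.002], [-0.013, -0.004, -1.0]]
force: [0.6, -1.3, -1.1]
opening: 0.31
```

jog_arm:
  rows:
    - {"dp": [0, 250, 0], "turn": [0, 0, 0], "grip": 0.31}
    - {"dp": [0, 250, 0], "turn": [0, 0, 0], "grip": 0.31}
    - {"dp": [0, 250, 0], "turn": [0, 0, 0], "grip": 0.31}
    - {"dp": [0, 250, 0], "turn": [0, 0, 0], "grip": 0.31}
    - {"dp": [0, 250, 0], "turn": [0, 0, 0], "grip": 0.31}
    - {"dp": [0, 250, 0], "turn": [0, 0, 0], "grip": 0.31}

```text
time_s: 31.45
position: [0.4761, 0.2858, 0.1934]
tcp_rot: [[-0.983, -0.183, 0.0], [-0.183, 0.983, 0.002], [-0.001, 0.002, -1.0]]
force: [-0.5, -0.4, 0.9]
opening: 0.315
```

```bash
cat > chk.py <<'E'
from tr import *
import sys
k=sys.argv[1]
im,d=cap('top','t'+k); ims,ds=cap('scene','s'+k)
for n,dd,b in(('top',d,(270,180,390,285)),('scene',ds,(250,190,370,290))):
    W=world(n,dd,b); P=W[b[1]:b[3],b[0]:b[2]].reshape(-1,3)*1000; q=(P-C)@Rc
    for x in(-38,-25,-12,12,25,38):
        m=(abs(q[:,0]-x)<5)&(abs(q[:,1]-51)<5)&(P[:,2]>10); print(n,x,m.sum(),np.round(np.median(P[m,2]),1),end=' | ')
    m=(P[:,2]>55.5)&(abs(q[:,0])<56)&(q[:,1]>33)&(q[:,1]<72); r=cv2.minAreaRect(q[m,:2].astype(np.float32)); print('\n',np.round(r[0],1),np.round(r[1],1),r[2])
    for y in(-85,-60,85):
        for x in(-50,50):
            m=(abs(q[:,0]-x)<6)&(abs(q[:,1]-y)<5)&(P[:,2]>10); print(x,y,np.round(np.median(P[m,2]),1),end=' ')
    print()
t=cv2.imread('pics/t'+k+'.png'); s=cv2.imread('pics/s'+k+'.png')
cv2.imwrite('pics/c'+k+'.png',np.hstack([cv2.resize(t[185:280,270:385],(400,380),interpolation=cv2.INTER_CUBIC),cv2.resize(s[200:295,250:365],(400,380),interpolation=cv2.INTER_CUBIC)]))
E
python3 chk.py 34
```

```text
top -38 20 60.2 | top -25 20 63.3 | top -12 21 61.7 | top 12 19 61.2 | top 25 18 60.3 | top 38 20 62.3 | 
 [-1.9 50.7] [92.  22.4] 0.04270852729678154
-50 -85 42.3 50 -85 41.1 -50 -60 41.6 50 -60 41.4 -50 85 41.7 50 85 41.9 
scene -38 13 61.8 | scene -25 14 61.1 | scene -12 13 61.4 | scene 12 13 61.0 | scene 25 17 61.6 | scene 38 16 60.6 | 
 [-1.1 52.4] [94. 25.] 0.27189716696739197
-50 -85 43.0 50 -85 42.6 -50 -60 40.9 50 -60 41.6 -50 85 41.3 50 85 41.6
```

View pics/c34.png

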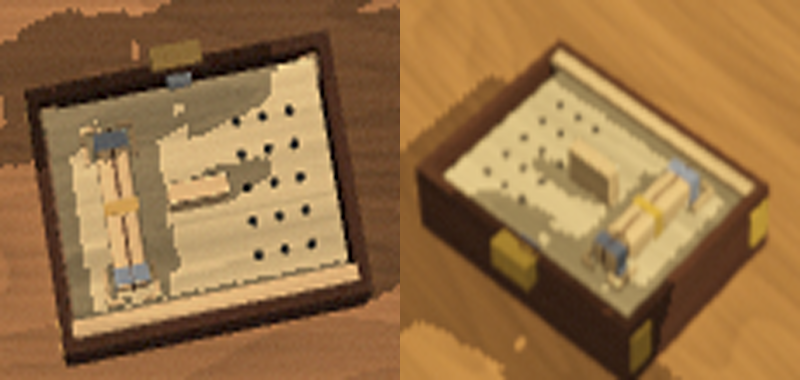

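The clamp top is now level at about 61–62 mm in both views (62 expected). It is centred at (-1.9, 50.7) against the brackets' (-1.9, 51.1). The tray is flat at about 42 mm and the arm is clear, so I'm handing in.

```bash
python3 -c "
from rig import bot
print(bot.read_state()['time_s']); print(bot.hand_in())"
```

```text
31.55
the job is handed in; nothing more can be done
None
```

The case is packed and handed in at 31.6 s. I put the square block and then the grey round block into their cavities. The tray's near edge went under the lip at a 17° tilt, and I swung it down past the catch. The ring clamp went last, between the brackets. I did not touch the purple disc, the larger tray, the brush, the jar or the bur stand.

**Last checks, from depth in both views:**
- **Tray:** flat, top at 41–43 mm all over (42 expected).
- **Clamp:** level, top at about 60–63 mm (62 expected), within 1 mm of the bracket centre in the top view.
- **Blocks:** both reached the cavity floors at the expected heights by contact force. They were seen seated before the tray covered them, and not re-checked after that.

**Failed or disagreed:**
- **Clamp placement:** the first placing left the +x end of the clamp resting on a bracket (67.7 mm). I re-gripped it, moved it 4 mm and set it down flat.
- **Cameras:** the two views differed by up to about 2 mm in y on the loose blocks and the clamp, and by about 4 mm on the rough scene-view fits of the tray and cavities. For the clamp's final position I went by the top view.

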